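Warm a tea glass: unstack it, stand it on the warmer, turn the dial to the set tab

ROBOT

A 7-joint arm with a two-finger parallel gripper is mounted at the origin on the work surface. World frame = base frame: x ahead of the robot, y to its left, z up, the work surface at z = 0. Lengths are in m, angles in rad, forces in N, time in s.
With the tool pointing down it reaches from about 0.4 to 0.85 m from the base axis. Payload 4.5 kg.
Tool frame: the origin (TCP) lies midway between the tips of the shut fingers; the grasp point (between the pads) lies 19 mm behind it; y points along the fingers, z is the direction in which the jaws open and shut, and the axes are right-handed (so a half turn about y gives the same grasp; the last joint's range is limited). The gripper opens to 85 mm and grips with 20 to 120 N. Pads are 22 mm wide; open, the fingers measure 114 mm over their backs; the gripper's body (76 mm by 85 mm) begins 54 mm behind the grasp point. The pads swing forward as they close: fully open they stand 13 mm farther back than shut.
Start: joints at [-1.172, 0.689, -0.195, 1.565, 0.157, 0.902, -0.215], TCP at [0.223, 0.584, 0.231] pointing down, gripper open.
Joint ranges: [-3.01, 3.01], [-0.46, 2.08], [-1.47, 1.51], [0.13, 2.56], [-1, 4.14], [0.04, 2.09], [-2.66, 2.66]. Speed limits (rad/s): [2.57, 2.57, 3.14, 3.14, 3.14, 3.14, 3.14].

INTERFACE

Orientations are given as a rotation vector (axis times angle).
In Python, from bench import arm, cams, finder gives the robot as it stands. The module is installed in compiled form; this text tells all that it offers.
- The arm moves only by the tool servo_tool, never from a script. Its arguments are lists of equal length, an entry for each row: "delta_rot": the turn, a rotation vector about the world's x, y, z in rad, a list of three; "translation": the shift along the world's x, y, z in m, a list of three; "grip": the closure, from -1 (fully open) to 1 (shut). A call has 1 to 12 rows; each row shifts and turns the pose as measured when the row begins; what a row does not reach is not made up. A row lasts 1/10 s, in which the tool goes at most 50 mm and 8.59 degrees, less where a joint would pass 70% of its speed; a pose out of reach is approached as far as the arm can. A call is refused whole if a number of a shift passes 0.05 or a number of a turn 0.15, either way. A call with a gripper value outside its range is refused whole. The fingers move at their own pace and stop on an object; "squeeze" is the grip in N (left out, the last holds). Time passes only in rows, so rows that do not move let the fingers close. It gives the time, the measured TCP pose, the force and the opening at its end, in the units of the state.
- arm.read_state(): the state, without advancing time (a new reading comes with each control period).
- cams.capture(name): name is "scene" or "top" or "wrist"; returns the picture (480x640x3 uint8, red, green, blue); there is no depth.
- cams.camera_model(name): a dict with "fx", "fy", "cx", "cy" (pixels), "D" ([k1, k2, p1, p2, k3] as OpenCV has them; the pictures are not rectified), "R" (3x3) and "t" (3): a world point X has camera coordinates R X + t; the wrist camera has in their place "T_tool_cam" (4x4, takes a point from camera to tool coordinates, whose origin is the TCP and whose axes are the tool frame's). Camera axes: x right, y down, z forward; pixel columns grow to the right and rows downward; lengths in m; the calibration is good to about 2 mm. A picture is of the moment at which its call begins: read the wrist's pose just before it. camera_model takes no time and is no camera call.
- arm.finish_job(): hands the job in, once; it reports no verdict.
Trained networks look in the newest picture that a camera, given by its name, has taken for a name from the list of things; names that differ only in an ending like _2 or _b are one class to them, and where a whole thing is asked for, a point or a joint stands for the part that bears it (a point fixed in the world has none). Each returns a list of dicts, best first, with "conf" (0 to 1); they miss things now and then, are a little off and sometimes report something else, mostly with a low value. They report only what shows in the picture. A call takes as long as a camera call. They do not tell look-alikes from the thing itself.
- finder.masks_of(label, camera): "mask" (480x640 bool, what is visible of it).
- finder.place_of(label, camera): "xyz" ([x, y, z] in m, in the coordinates of the camera as it stood for that picture, good to about 4 mm: a listed point, or the origin of a listed thing).
The state is a dict: "t": time; "joints": joint angles; "qd": joint speeds; "joint_efforts": joint torques, N m; "tool_pos": TCP position; "tool_rot": TCP orientation; "wrist_force": force on the tool from outside, world axes, zero at the start; "wrist_torque": the same for the moment, N m; "finger_gap": opening from 0.0 (shut) to 1.0 (fully open).
Only numpy, scipy, OpenCV 4.12 (cv2) and the standard library are available. Lean on these libraries where they do the work, as an engineer would, in place of code of your own. Each camera call takes 0.05 s, during which the arm holds its last target.

TASK

Lift the upper glass straight off the stack, leaving the other glass standing where it is, and stand it gently in the middle of the warmer's round plate. Then turn the warmer's dial clockwise until its pointer lines up with the small raised tab on the ring around it, without shifting the tab, and let go. Leave the kettle, teapot, box and the dish with the strainer where they are.

Things in the scene. Friction and masses are not known exactly. Their poses are not given: they have to be found in the camera images.
- upper_glass_center (a point): Upper of two equal clear tapered tumblers: 85 mm tall, 43 mm across at the foot, 61 mm at the rim, wall 4.5 mm, about 160 g. Point on its axis (z), half-way up (42.5 mm above the foot). It is wedged lightly by its taper in the lower glass (glass on glass, friction about 0.1); its top 42.5 mm sticks out above the lower rim and is the part to grip.
- lower_glass_center (a point): Lower tumbler, same shape, about 190 g, standing on the table; this point is on its axis, half-way up (42.5 mm above the table). Its rim is 85 mm above the table. It is held down by nothing but its weight.
- plate (a point): Centre of the top of the warmer's flat steel plate (132 mm across), 66 mm above the table. The warmer is a fixed grey appliance 170 mm wide, 256 mm long, at varying place and yaw. x: from dial to plate, along the warmer; y: its left; z: up. The dial's axis meets the panel 131 mm from here towards -x.
- dial_grip (a point): On the dial's axis, 26 mm out from the panel. z: axis, out of the panel; x: towards the pointer (turns with the dial). Black disc 44 mm across, 6 mm thick, carrying a bar grip 42 mm long (x), 14 mm thick (y), from 6 to 36 mm out. White line and small nose at the pointer end only. The panel slopes 25 degrees down to the robot side, so z leans 25 degrees that way.
- pointer (a point): Index point of the dial: on the line of the pointer, 31.5 mm from the dial's axis and 6 mm out from the panel. It has to come to tab_mark.
- tab_mark (a point): At the set tab: an aluminium block 12 mm long (33 to 45 mm from the dial's axis), 4 mm wide, 7 mm high, on a thin dark ring 84 mm across around the dial. This point is on the tab's centre line, 31.5 mm from the dial's axis, 6 mm out from the panel. The ring is a stiff friction fit (some 50 N at the tab) and stays as found.
- dial (a joint): Angle of the dial (rad), 0 at its stop (off), growing as it is turned clockwise seen from above, to a stop at 4.7. It starts near 0, turns against a steady friction of about 0.12 N m and stays where left. The pointer is at the tab when this equals tab; that takes about 1.9 to 3.1 rad clockwise.
- tab (a joint): Angle of the set tab (rad), on the same scale as dial.
- dish: White saucer 100 mm across, 13 mm high, with a steel tea strainer on it (top 45 mm above the table, handle reaching 78 mm from the middle). Origin under its centre. It and the stack of glasses stand on opposite sides of the warmer.
- teapot: Patterned teapot, 132 mm across plus spout (x) and handle (-x) reaching 110 mm from the axis, 129 mm tall; origin under its centre.
- kettle: Aluminium kettle, 164 mm across, spout reaching 131 mm along x, 200 mm tall with its handle; origin under its centre.
- tea_box: Square white plastic box with a shut sliding lid, 110 x 110 x 52 mm, beyond and to the left (+y) of the warmer; origin under its centre.
Not all that is in view belongs to the job. What is shaped like the part that bears upper_glass_center but orange is not meant.

How it is judged:
On the way, in this order (a step that is already met when the one before it is completed fails the run):
1. the upper glass stands upright on the middle of the warmer's plate, let go, the other glass still standing in its place (horizontal distance between upper_glass_center and plate below 0.022 m and z of upper_glass_center in the frame of plate between 0.038 and 0.047 m and angle between upper_glass_center's own z axis and vertical below 0.1 rad and distance of lower_glass_center from where it was at the start of the episode below 0.03 m and angle between lower_glass_center's own z axis and vertical below 0.15 rad and contact force between the fingers and upper_glass below 0.1 N), for 0.2 s.
2. the dial's pointer is at the tab (distance between pointer and tab_mark below 0.003 m), for 0.2 s.
At the end, for the whole second after the job is handed in: Upper glass upright (0.1 rad), at rest on the plate, within 22 mm of its centre; dial at rest, pointer within 3 mm (5.5 degrees) of the tab; tab where it was (4 mm); lower glass upright (0.15 rad) within 30 mm of its place; all let go (horizontal distance between upper_glass_center and plate below 0.022 m and z of upper_glass_center in the frame of plate between 0.038 and 0.047 m and angle between upper_glass_center's own z axis and vertical below 0.1 rad and distance of lower_glass_center from where it was at the start of the episode below 0.03 m and angle between lower_glass_center's own z axis and vertical below 0.15 rad and distance between pointer and tab_mark below 0.003 m and distance of tab_mark from where it was at the start of the episode below 0.004 m and linear speed of upper_glass below 0.02 m/s and velocity of joint dial between -0.05 and 0.05 rad/s); the robot touches nothing.
It fails at once if the lower glass is pulled up, tipped or pushed away (30 mm, 0.35 rad) (distance of lower_glass_center from where it was at the start of the episode above 0.03 m or angle between lower_glass_center's own z axis and vertical above 0.35 rad).
It fails at once if the upper glass is dropped (falls freely faster than 0.5 m/s) (linear speed of upper_glass above 0.5 m/s and contact force between the fingers and upper_glass below 0.05 N).
It fails at once if the set tab is shifted by more than 4 mm (distance of tab_mark from where it was at the start of the episode above 0.004 m).
It fails at once if the kettle, teapot, box or dish is moved by more than 30 mm (distance of any of kettle, teapot, tea_box, dish from where it was at the start of the episode above 0.03 m).
It also fails if it takes over 61 s, if anything falls off the work surface, if the arm or the gripper's body presses on something with over 40 N, if the wrist force passes 120 N, or if a joint passes its speed limit or range.

## Working session

There is one attempt and no reset: what is moved stays moved. The work goes in short steps, Python scripts to look and compute and a tool call to move; the robot and the scene stay as the last step left them, time stands still between calls to the robot, and variables do not carry over. Pictures are saved under pics/ and viewed, and the job is handed in when it is done.

Besides the shell and the picture viewer there is one more tool, called by a JSON object that holds its "name" and its "arguments", one argument or row to a line. servo_tool: Moves the arm, as the interface text tells. Its arguments: {"type":"object","properties":{"delta_rot":{"type":"array","items":{"type":"array","items":{"type":"number"}}},"translation":{"type":"array","items":{"type":"array","items":{"type":"number"}}},"grip":{"type":"array","items":{"type":"number"}},"squeeze":{"type":"number"}},"required":["delta_rot","translation","grip"]}

```bash
mkdir -p pics; ls; python3 - <<'E'
from bench import arm,cams,finder
import cv2
s=arm.read_state();print(s)
for n in ["scene","top","wrist"]:
    im=cams.capture(n);cv2.imwrite(f"pics/a_{n}.png",im[:,:,::-1]);m=cams.camera_model(n);print(n,m)
E
```

```text
pics
{'t': 0.0, 'joints': array([-1.17218689,  0.69003143, -0.19449951,  1.56638094,  0.1573018 ,
        0.90248794, -0.21511988]), 'qd': array([ 0.00219153,  0.00027093,  0.00010166,  0.00066758, -0.00083507,
        0.00044825,  0.00100901]), 'joint_efforts': array([-5.00169062e-05, -5.39615679e+01, -1.26623925e+00, -1.58550936e+01,
        9.22835316e-03,  9.32401163e-03, -1.18074280e-05]), 'tool_pos': array([0.22279871, 0.58322243, 0.23044424]), 'tool_rot': array([-1.55369406,  0.28642293, -0.28610082]), 'wrist_force': array([ 0.20571627, -0.90602616,  0.40293311]), 'wrist_torque': array([-0.00546883, -0.02163817, -0.02666618]), 'finger_gap': 1.00204284464008}
scene {'fx': 624.378055642341, 'fy': 624.378055642341, 'cx': 326.4698893821943, 'cy': 244.15681036444465, 'D': array([-0.03637502,  0.        ,  0.        ,  0.        ,  0.        ]), 'R': array([[-0.51596129,  0.85661093, -0.00129289],
       [ 0.56251002,  0.33767683, -0.7546899 ],
       [-0.64603903, -0.39011803, -0.6560804 ]]), 't': array([ 0.34277309, -0.23620782,  2.1856696 ])}
top {'fx': 454.12758893024943, 'fy': 
[... 220 characters left out ...]
  [-9.79323225e-01, -1.76848485e-02, -2.01527338e-01],
       [ 2.01553021e-01,  3.36378573e-04, -9.79477548e-01]]), 't': array([-0.04278568,  0.58187708,  1.14889608])}
wrist {'fx': 416.9537708826, 'fy': 416.9537708826, 'cx': 315.2668792228043, 'cy': 247.9354227221526, 'D': array([-0.0039065,  0.       ,  0.       ,  0.       ,  0.       ]), 'T_tool_cam': array([[-1.17295424e-03,  9.62852586e-01,  2.70025038e-01,
        -6.84015136e-02],
       [-2.68410796e-04, -2.70025517e-01,  9.62853129e-01,
        -1.43802238e-01],
       [ 9.99999276e-01,  1.05690502e-03,  5.75167605e-04,
         1.08440435e-04],
       [ 0.00000000e+00,  0.00000000e+00,  0.00000000e+00,
         1.00000000e+00]])}
```

View pics/a_scene.png

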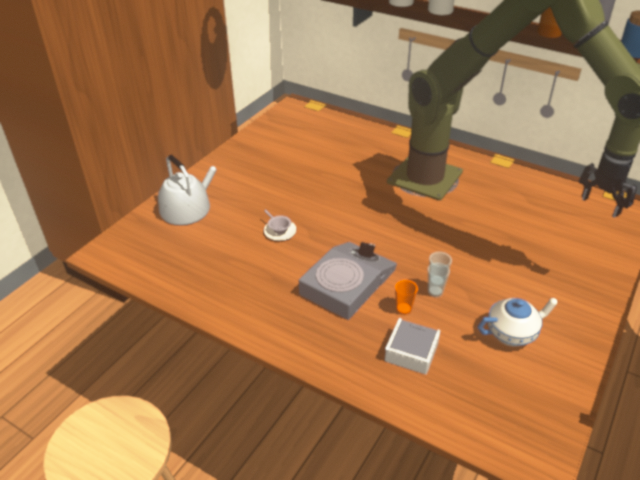

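View pics/a_top.png

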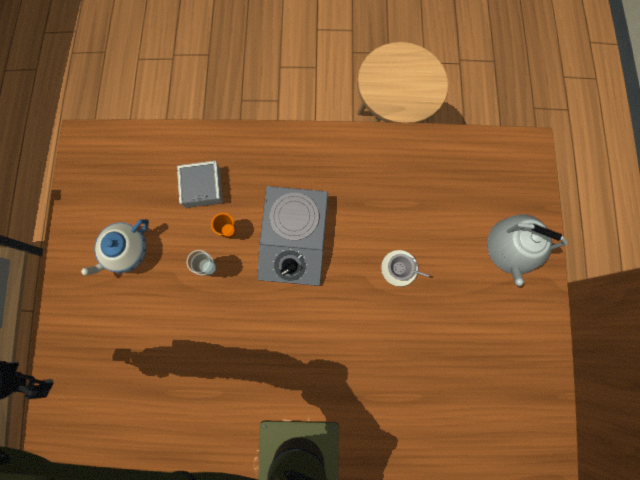

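View pics/a_wrist.png

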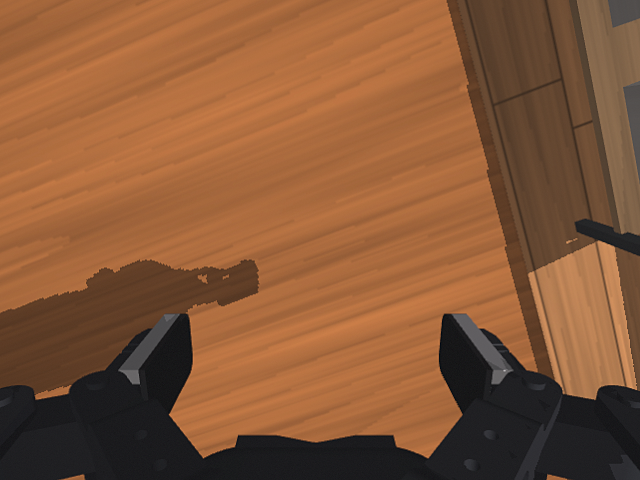

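Candidates: the clear stacked glasses at scene (438,273) / top (201,262), and the single orange glass at scene (404,297) / top (223,226). The orange one is the look-alike, so I choose the clear stack. The warmer is at top (293,235) with its dial at (290,266).

```bash
cat > h.py <<'E'
from bench import arm,cams,finder
import cv2,numpy as np
from scipy.spatial.transform import Rotation as Ro
def pose():
    s=arm.read_state();return np.array(s['tool_pos']),Ro.from_rotvec(s['tool_rot']).as_matrix(),s
def ext(n):
    m=cams.camera_model(n)
    if 'R' in m: R,t=np.array(m['R']),np.array(m['t'])
    else:
        p,Rt,_=pose();T=np.array(m['T_tool_cam']);Rw=Rt@T[:3,:3];c=p+Rt@T[:3,3];R=Rw.T;t=-R@c
    K=np.array([[m['fx'],0,m['cx']],[0,m['fy'],m['cy']],[0,0,1]]);return K,np.array(m['D']),R,t
def proj(n,X):
    K,D,R,t=ext(n);return cv2.projectPoints(np.atleast_2d(np.array(X,float)),cv2.Rodrigues(R)[0],t,K,D)[0].reshape(-1,2)
def onz(n,uv,z):
    K,D,R,t=ext(n);a=cv2.undistortPoints(np.array(uv,float).reshape(-1,1,2),K,D).reshape(-1,2)
    d=np.c_[a,np.ones(len(a))]@R;c=-R.T@t
    return c+d*((z-c[2])/d[:,2])[:,None]
def w(n,x):
    K,D,R,t=ext(n);return R.T@(np.array(x)-t)
def snap(n,f,crop=None,sc=1):
    im=cams.capture(n)[:,:,::-1].copy()
    if crop: a,b,c,d=crop;im2=cv2.resize(im[b:d,a:c],None,fx=sc,fy=sc,interpolation=cv2.INTER_CUBIC)
    else: im2=im
    cv2.imwrite(f"pics/{f}.png",im2);return im
def find(n,labels):
    for l in labels:
        for r in finder.place_of(l,n)[:3]: print(n,l,round(r['conf'],2),w(n,r['xyz']).round(4))
E
python3 - <<'E'
from h import *
snap("scene","b_s",(350,190,510,340),5)
L=["upper_glass_center","lower_glass_center","plate","dial_grip","pointer","tab_mark","dish","teapot","tea_box"]
find("scene",L)
snap("top","b_t",(160,160,340,300),4)
find("top",L)
p,R,s=pose();print(p,R)
E
```

```text
scene upper_glass_center 0.68 [0.6128 0.2115 0.0417]
scene upper_glass_center 0.6 [0.5041 0.2585 0.0832]
scene plate 0.75 [0.6415 0.0266 0.0638]
scene dial_grip 0.5 [0.5002 0.0344 0.0649]
scene pointer 0.5 [0.4862 0.0611 0.0386]
scene tab_mark 0.55 [0.5193 0.0139 0.0533]
scene dish 0.58 [ 0.5082 -0.2611  0.0011]
scene teapot 0.66 [ 0.5464  0.4951 -0.0009]
scene teapot 0.48 [ 0.5775 -0.596   0.001 ]
scene tea_box 0.95 [0.7343 0.2968 0.0014]
top upper_glass_center 0.87 [0.4988 0.2602 0.0879]
top upper_glass_center 0.59 [0.61   0.2159 0.0427]
top lower_glass_center 0.48 [0.5056 0.2563 0.0444]
top plate 0.82 [0.6407 0.0264 0.0656]
top dial_grip 0.53 [0.4987 0.041  0.0621]
top dial_grip 0.25 [0.4898 0.0638 0.0362]
top pointer 0.5 [0.488  0.0603 0.0365]
top tab_mark 0.78 [0.5285 0.0146 0.0598]
top dish 0.88 [ 5.153e-01 -2.598e-01 -1.000e-04]
top teapot 0.8 [0.5434 0.4966 0.003 ]
top teapot 0.22 [ 0.5775 -0.5937 -0.0028]
top tea_box 0.61 [ 0.7364  0.2978 -0.0027]
[0.22296637 0.58391354 0.23132909] [[ 9.34197934e-01  3.89788706e-05  3.56755125e-01]
 [-3.56755127e-01  1.05473578e-04  9.34197928e-01]
 [-1.21425938e-06 -9.99999994e-01  1.12439110e-04]]
```

View pics/b_s.png

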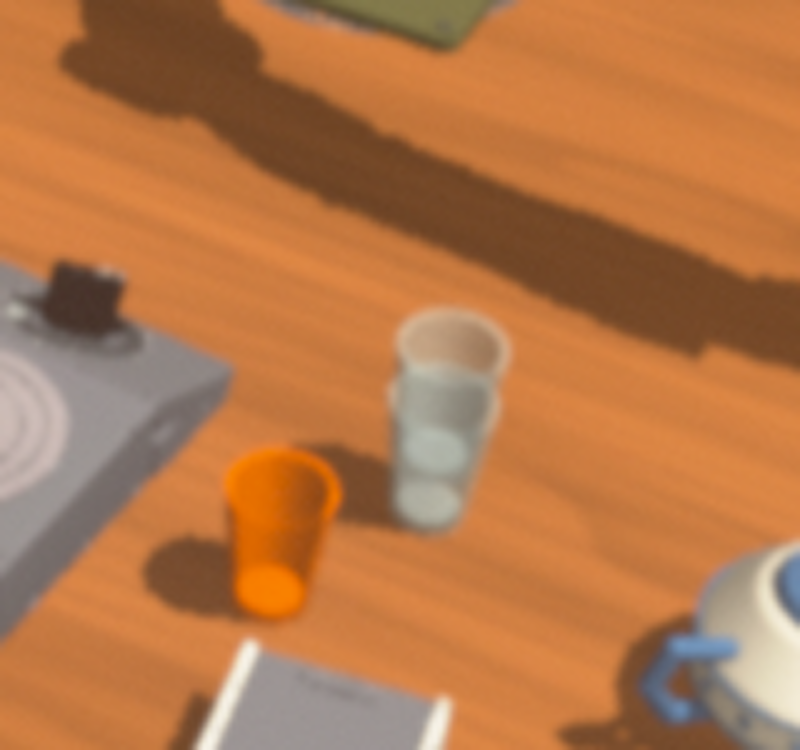

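View pics/b_t.png

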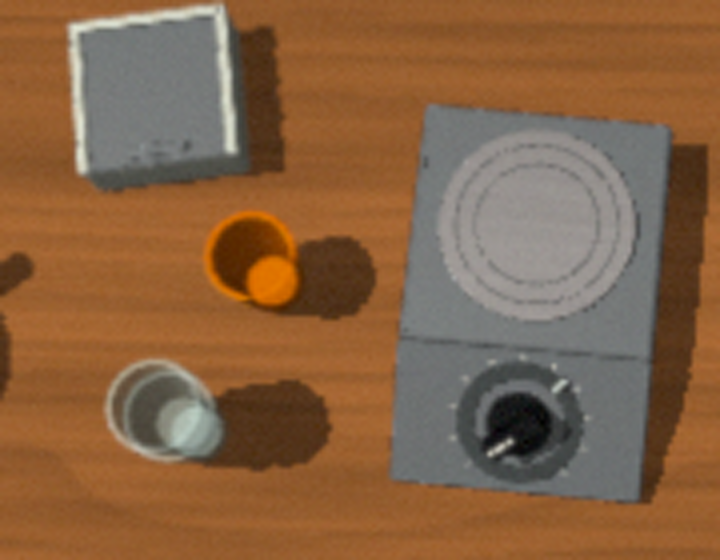

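The crops confirm it: the clear stack sits at about world (0.50, 0.26), the orange look-alike at (0.61, 0.21), and the tab is at the upper right of the dial. The current jaw axis is already perpendicular to the direction of the orange glass, so I'll move over the stack in this orientation.

{"name": "servo_tool", "arguments": {
  "delta_rot": [
    [0,0,0],
    [0,0,0],
    [0,0,0],
    [0,0,0],
    [0,0,0],
    [0,0,0],
    [0,0,0],
    [0,0,0],
    [0,0,0],
    [0,0,0]
  ],
  "translation": [
    [0.031,-0.036,0],
    [0.031,-0.036,0],
    [0.031,-0.036,0],
    [0.031,-0.036,0],
    [0.031,-0.036,0],
    [0.031,-0.036,0],
    [0.031,-0.036,0],
    [0.031,-0.036,0],
    [0.031,-0.036,0],
    [0,0,0]
  ],
  "grip": [-1,-1,-1,-1,-1,-1,-1,-1,-1,-1]
}}

```text
t: 2.15
tool_pos: [0.5078, 0.2475, 0.2323]
tool_rot: [-1.547, 0.282, -0.282]
wrist_force: [-1.1, -0.4, 0.5]
finger_gap: 1.001
```

```bash
python3 - <<'E'
from h import *
p,R,s=pose();print(p,R)
snap("wrist","c_w")
find("wrist",["upper_glass_center","lower_glass_center","plate","dial_grip"])
print(proj("wrist",[[.5025,.258,.1275],[.5025,.258,.085],[.5025,.258,0]]))
E
```

```text
[0.50775666 0.24752422 0.23234237] [[ 9.36045417e-01  1.41323165e-03  3.51876371e-01]
 [-3.51878874e-01  5.13785269e-03  9.36031442e-01]
 [-4.85059702e-04 -9.99985803e-01  5.30654982e-03]]
wrist upper_glass_center 0.77 [0.4968 0.2631 0.0833]
wrist upper_glass_center 0.61 [0.6073 0.2194 0.0435]
wrist dial_grip 0.85 [0.4954 0.0481 0.0696]
[[313.82808731 249.40551663]
 [313.41568001 233.63193028]
 [312.85656999 212.24630798]]
```

View pics/c_w.png

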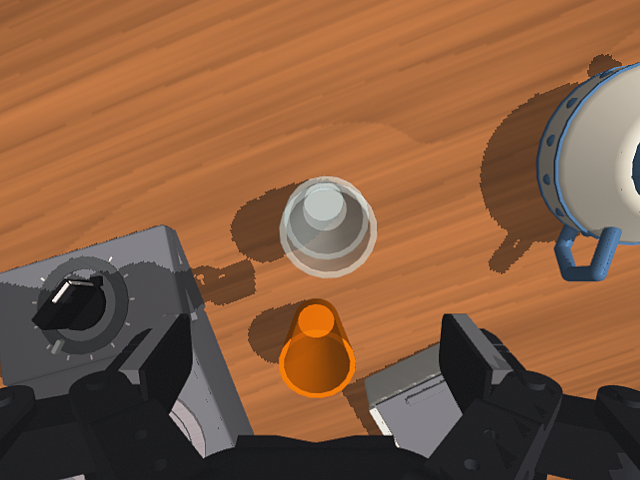

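```bash
python3 - <<'E'
from h import *
from scipy.optimize import least_squares
p,R,s=pose();print(p,s['qd'].round(3))
im=snap("wrist","d_w",(220,140,440,310),3.6)
a=np.linspace(0,2*np.pi,48,endpoint=False)
for c in [(.4968,.2631),(.4988,.2602),(.5025,.258)]:
    q=proj("wrist",np.c_[c[0]+.0305*np.cos(a),c[1]+.0305*np.sin(a),0*a+.1275]); print(c,q.min(0),q.max(0))
print(onz("wrist",[[328,227],[278,226],[377,226],[328,277],[327,177]],.1275))
for r in finder.masks_of("upper_glass_center","wrist"):
    ys,xs=np.where(r['mask']);print(r['conf'],xs.min(),xs.max(),ys.min(),ys.max())
E
```

```text
[0.50078916 0.25814851 0.23271864] [-0.012 -0.001  0.001  0.     0.001  0.     0.002]
(0.4968, 0.2631) [268.88948136 188.89185852] [367.80871574 284.91465282]
(0.4988, 0.2602) [265.67613373 193.67201388] [364.31876215 289.14230346]
(0.5025, 0.258) [264.54159156 200.68460366] [362.76427465 295.33852701]
[[0.49199886 0.2710113  0.1275    ]
 [0.48111147 0.24244598 0.1275    ]
 [0.50152252 0.29948337 0.1275    ]
 [0.52256203 0.26042676 0.1275    ]
 [0.46314818 0.28037599 0.1275    ]]
0.61 266 342 309 409
0.58 267 363 198 293
```

View pics/d_w.png

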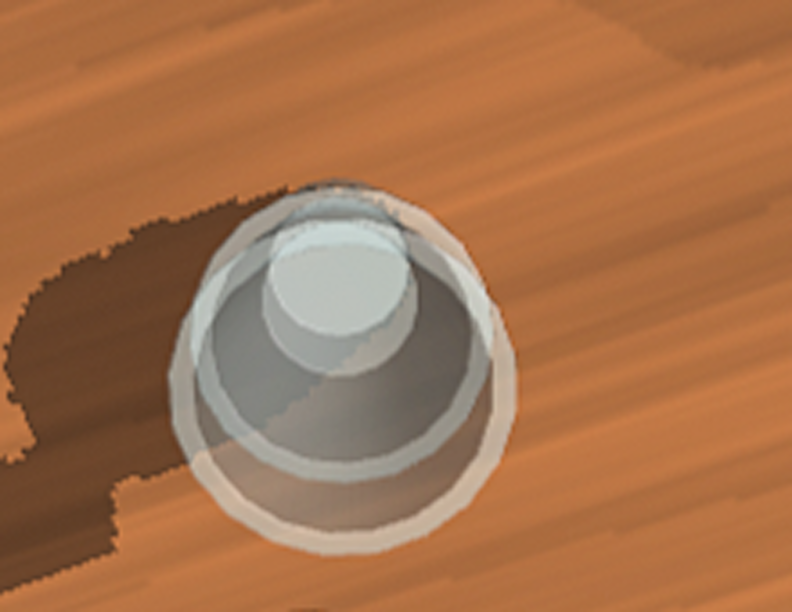

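Rim fit: left 266.7, right 363.3 and bottom 293.9 px put the glass axis at about (0.502, 0.2595), 1–2 mm from the tool axis. Descending.

{"name": "servo_tool", "arguments": {
  "delta_rot": [
    [0,0,0],
    [0,0,0],
    [0,0,0],
    [0,0,0],
    [0,0,0],
    [0,0,0]
  ],
  "translation": [
    [0,0,-0.035],
    [0,0,-0.035],
    [0.001,0.001,-0.03],
    [0,0,-0.02],
    [0,0,0],
    [0,0,0]
  ],
  "grip": [-1,-1,-1,-1,-1,-1]
}}

```text
t: 3.1
tool_pos: [0.4991, 0.2678, 0.1114]
tool_rot: [-1.538, 0.259, -0.257]
wrist_force: [0.5, 0.9, 0.0]
finger_gap: 0.999
```

```bash
python3 - <<'E'
from h import *
p,R,s=pose();print(p,s['qd'].round(3))
im=snap("wrist","e_w")
E
```

```text
[0.49911262 0.26783104 0.1113617 ] [-0.014  0.014 -0.003  0.007  0.002  0.001 -0.004]
```

View pics/e_w.png

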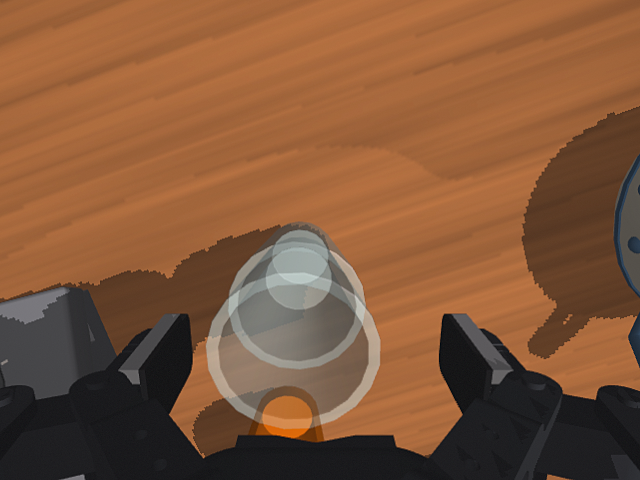

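```bash
cat >> h.py <<'E'
def want(P=None,y=None,z=None):
    "print deltas to desired pose: tool y axis, tool z axis"
    p,R,s=pose()
    if P is not None: print('dP',(np.array(P)-p).round(4))
    if y is not None:
        y=np.array(y,float);y/=np.linalg.norm(y);z=np.array(z,float);z-=y*(y@z);z/=np.linalg.norm(z)
        Rg=np.c_[np.cross(y,z),y,z];print('dR',Ro.from_matrix(Rg@R.T).as_rotvec().round(4))
    print('p',p.round(4),'y',R[:,1].round(3),'z',R[:,2].round(3),'F',np.round(s['wrist_force'],1),'gap',round(s['finger_gap'],3),'t',s['t'],'q',s['joints'].round(2))
E
python3 -c "
from h import *
want([.502,.2595,.086],[0,0,-1],[.357,.934,0])
print(proj('wrist',[[.502,.2595,.1275]]))"
```

```text
dP [ 0.0029 -0.0084 -0.0256]
dR [-0.0175  0.0018 -0.0359]
p [0.4991 0.2679 0.1116] y [ 0.001  0.017 -1.   ] z [0.323 0.946 0.017] F [-0.2  0.7  0.6] gap 1.003 t 3.15 q [-0.45  0.78 -0.2   1.86  0.27  0.52  0.42]
[[294.9373876  354.64643691]]
```

{"name": "servo_tool", "arguments": {
  "delta_rot": [
    [-0.018,0.002,-0.036],
    [0,0,0],
    [0,0,0]
  ],
  "translation": [
    [0.003,-0.0084,0],
    [0,0,0],
    [0,0,0]
  ],
  "grip": [-1,-1,-1]
}}

```text
t: 3.45
tool_pos: [0.504, 0.2602, 0.1148]
tool_rot: [-1.55, 0.285, -0.292]
wrist_force: [0.6, 0.6, -0.7]
finger_gap: 1.002
```

```bash
python3 -c "
from h import *
want([.502,.2595,.086],[0,0,-1],[.357,.934,0])"
```

```text
dP [-0.002  -0.0007 -0.0288]
dR [-0.0008  0.0046  0.0031]
p [0.504  0.2602 0.1148] y [ 0.005  0.001 -1.   ] z [0.36  0.933 0.002] F [ 0.6  0.6 -0.7] gap 1.002 t 3.45 q [-0.45  0.78 -0.18  1.85  0.26  0.53  0.4 ]
```

{"name": "servo_tool", "arguments": {
  "delta_rot": [
    [0,0,0],
    [0,0.003,0],
    [0,0,0],
    [0,0,0]
  ],
  "translation": [
    [-0.001,0,-0.015],
    [-0.001,0,-0.014],
    [0,0,0],
    [0,0,0]
  ],
  "grip": [-1,-1,-1,-1]
}}

```text
t: 3.85
tool_pos: [0.5037, 0.2606, 0.0869]
tool_rot: [-1.547, 0.286, -0.293]
wrist_force: [-0.5, -0.3, -0.5]
finger_gap: 1.004
```

```bash
python3 -c "
from h import *
want([.502,.2595,.086],[0,0,-1],[.357,.934,0])
snap('wrist','f_w')"
```

```text
dP [-0.0017 -0.0011 -0.0009]
dR [-0.0029  0.0055  0.0043]
p [0.5037 0.2606 0.0869] y [ 0.006  0.003 -1.   ] z [0.361 0.933 0.005] F [-0.5 -0.3 -0.5] gap 1.004 t 3.85 q [-0.46  0.82 -0.17  1.86  0.27  0.47  0.38]
```

View pics/f_w.png

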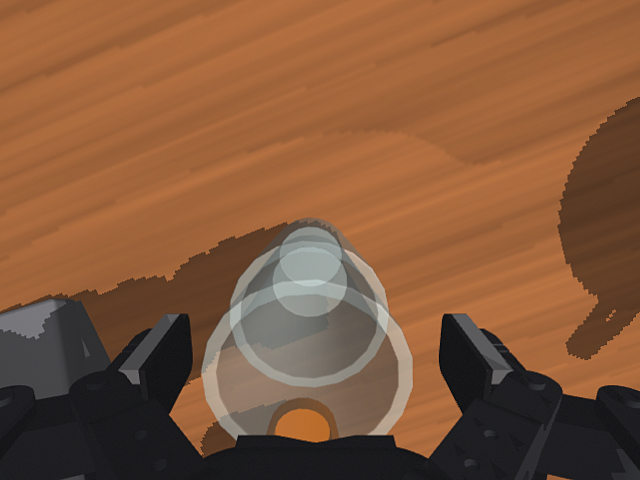

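{"name": "servo_tool", "arguments": {
  "delta_rot": [
    [0,0.004,0],
    [0,0,0],
    [0,0,0],
    [0,0,0],
    [0,0,0],
    [0,0,0],
    [0,0,0],
    [0,0,0]
  ],
  "translation": [
    [-0.0017,-0.0018,-0.001],
    [0,0,0],
    [0,0,0],
    [0,0,0],
    [0,0,0],
    [0,0,0],
    [0,0,0],
    [0,0,0]
  ],
  "grip": [-1,-1,0.2,0.2,0.2,0.2,0.2,0.2],
  "squeeze": 25
}}

```text
t: 4.7
tool_pos: [0.5025, 0.2587, 0.087]
tool_rot: [-1.547, 0.288, -0.291]
wrist_force: [-0.2, 0.6, -0.7]
finger_gap: 0.675
```

```bash
python3 -c "
from h import *
want([.502,.2595,.086],[0,0,-1],[.357,.934,0])
snap('wrist','g_w');snap('scene','g_s',(350,190,510,340),5)"
```

```text
dP [-0.0005  0.0008 -0.001 ]
dR [-0.0038  0.0027  0.0047]
p [0.5025 0.2587 0.087 ] y [ 0.003  0.004 -1.   ] z [0.361 0.932 0.004] F [-0.2  0.6 -0.7] gap 0.675 t 4.7 q [-0.46  0.82 -0.17  1.87  0.27  0.47  0.39]
```

View pics/g_w.png

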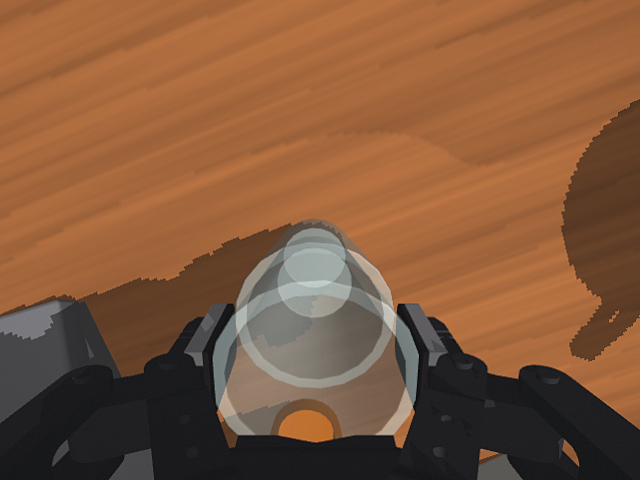

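View pics/g_s.png

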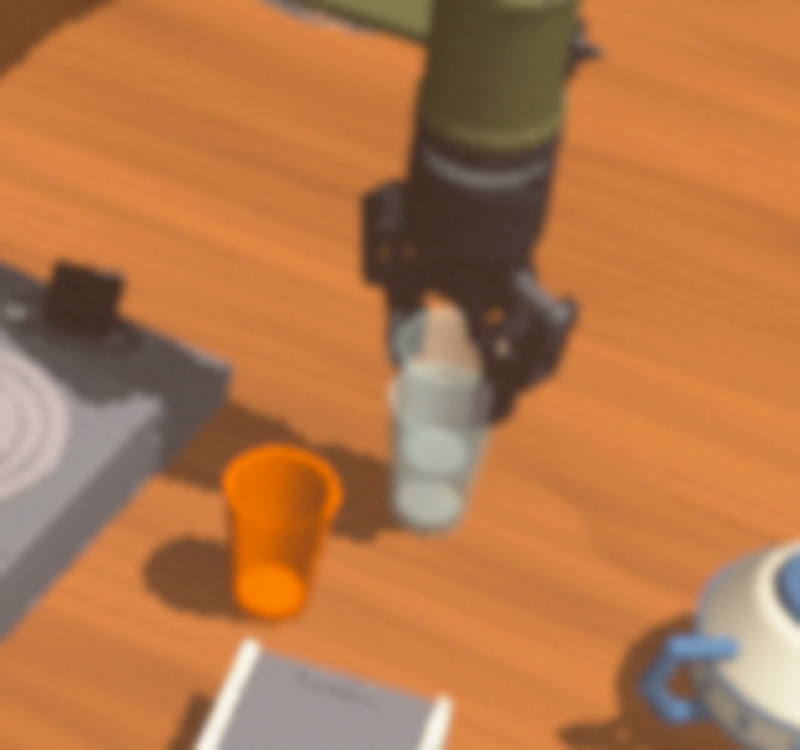

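Gripped at about 57 mm, with both pads on the glass. Now a slow first lift, then a check.

{"name": "servo_tool", "arguments": {
  "delta_rot": [
    [0,0,0],
    [0,0,0],
    [0,0,0],
    [0,0,0],
    [0,0,0]
  ],
  "translation": [
    [0,0,0.003],
    [0,0,0.003],
    [0,0,0.003],
    [0,0,0.003],
    [0,0,0]
  ],
  "grip": [0.2,0.2,0.2,0.2,0.2]
}}

```text
t: 5.3
tool_pos: [0.5022, 0.2586, 0.0998]
tool_rot: [-1.548, 0.289, -0.291]
wrist_force: [0.2, 0.5, -1.0]
finger_gap: 0.677
```

```bash
python3 -c "
from h import *
want([.502,.2595,.086],[0,0,-1],[.357,.934,0])
snap('scene','h_s',(350,190,510,340),5)"
```

```text
dP [-0.0002  0.0009 -0.0138]
dR [-0.0035  0.0019  0.0044]
p [0.5022 0.2586 0.0998] y [ 0.002  0.003 -1.   ] z [0.361 0.932 0.004] F [ 0.2  0.5 -1. ] gap 0.677 t 5.3 q [-0.45  0.8  -0.18  1.86  0.26  0.5   0.39]
```

View pics/h_s.png

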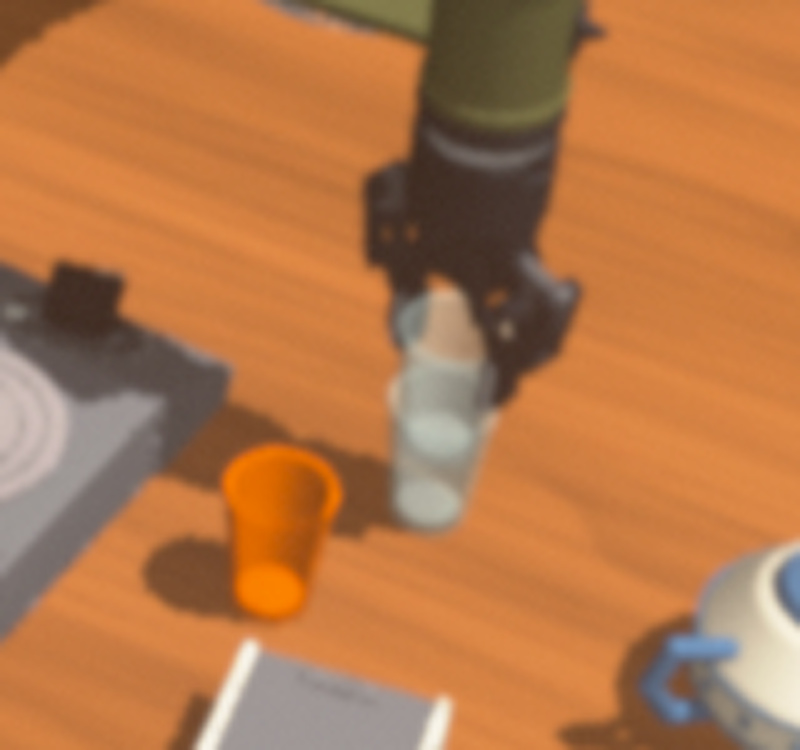

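The lower glass hasn't moved (foot still at crop (428,503)), while the upper glass's foot has risen. Continuing up.

{"name": "servo_tool", "arguments": {
  "delta_rot": [
    [0,0,0],
    [0,0,0],
    [0,0,0],
    [0,0,0],
    [0,0,0],
    [0,0,0],
    [0,0,0],
    [0,0,0],
    [0,0,0]
  ],
  "translation": [
    [0,0.0005,0.008],
    [0,0,0.01],
    [0,0,0.01],
    [0,0,0.01],
    [0,0,0.012],
    [0,0,0.015],
    [0,0,0.015],
    [0,0,0.01],
    [0,0,0]
  ],
  "grip": [0.2,0.2,0.2,0.2,0.2,0.2,0.2,0.2,0.2]
}}

```text
t: 6.25
tool_pos: [0.5022, 0.2592, 0.1991]
tool_rot: [-1.546, 0.287, -0.292]
wrist_force: [0.2, 1.0, -1.8]
finger_gap: 0.678
```

```bash
python3 -c "
from h import *
want([.6405,.0265,.19],[0,0,-1],[.357,.934,0])
snap('scene','i_s',(350,190,510,340),5)"
```

```text
dP [ 0.1383 -0.2327 -0.0091]
dR [-0.0047  0.0043  0.0045]
p [0.5022 0.2592 0.1991] y [ 0.004  0.005 -1.   ] z [0.361 0.932 0.006] F [ 0.2  1.  -1.8] gap 0.678 t 6.25 q [-0.42  0.65 -0.23  1.79  0.21  0.72  0.44]
```

View pics/i_s.png

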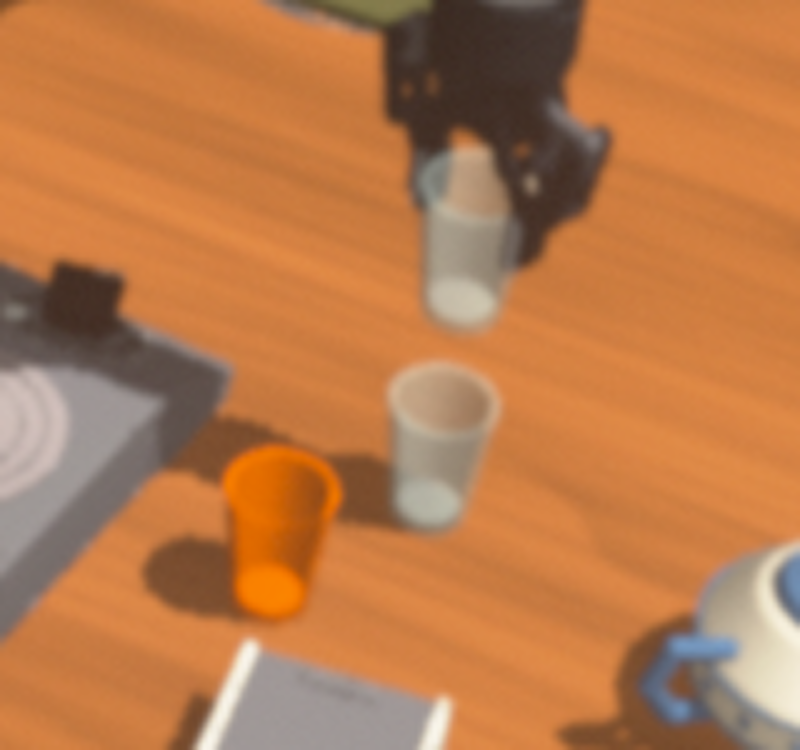

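Clean separation, and the lower glass stands where it was. Moving over the plate.

{"name": "servo_tool", "arguments": {
  "delta_rot": [
    [-0.004,0.004,0.004],
    [0,0,0],
    [0,0,0],
    [0,0,0],
    [0,0,0],
    [0,0,0],
    [0,0,0],
    [0,0,0],
    [0,0,0],
    [0,0,0],
    [0,0,0]
  ],
  "translation": [
    [0.01,-0.017,0],
    [0.017,-0.029,0],
    [0.017,-0.029,0],
    [0.017,-0.029,0],
    [0.017,-0.029,0],
    [0.017,-0.029,0],
    [0.017,-0.029,0],
    [0.012,-0.02,0],
    [0.007,-0.012,0],
    [0,0,0],
    [0,0,0]
  ],
  "grip": [0.2,0.2,0.2,0.2,0.2,0.2,0.2,0.2,0.2,0.2,0.2]
}}

```text
t: 7.4
tool_pos: [0.6293, 0.0281, 0.19]
tool_rot: [-1.557, 0.295, -0.268]
wrist_force: [-0.3, 0.5, -1.8]
finger_gap: 0.681
```

```bash
python3 -c "
from h import *
want([.6405,.0265,.115],[0,0,-1],[.357,.934,0])
snap('wrist','j_w');find('wrist',['plate','dial_grip'])
snap('top','j_t',(240,170,360,300),5)"
```

```text
dP [ 0.0112 -0.0016 -0.075 ]
dR [ 0.0012 -0.0175 -0.0065]
p [0.6293 0.0281 0.19  ] y [-0.017 -0.001 -1.   ] z [ 0.351  0.936 -0.007] F [-0.3  0.5 -1.8] gap 0.681 t 7.4 q [ 0.03  0.76 -0.27  1.57  0.24  0.87  0.88]
wrist dial_grip 0.86 [0.4992 0.0368 0.0656]
```

View pics/j_w.png

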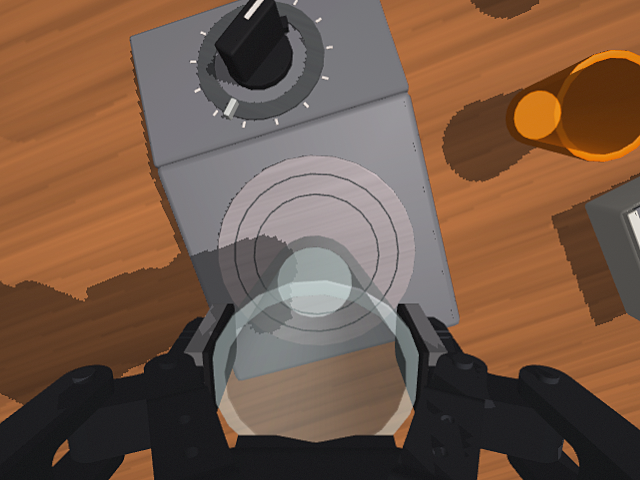

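View pics/j_t.png

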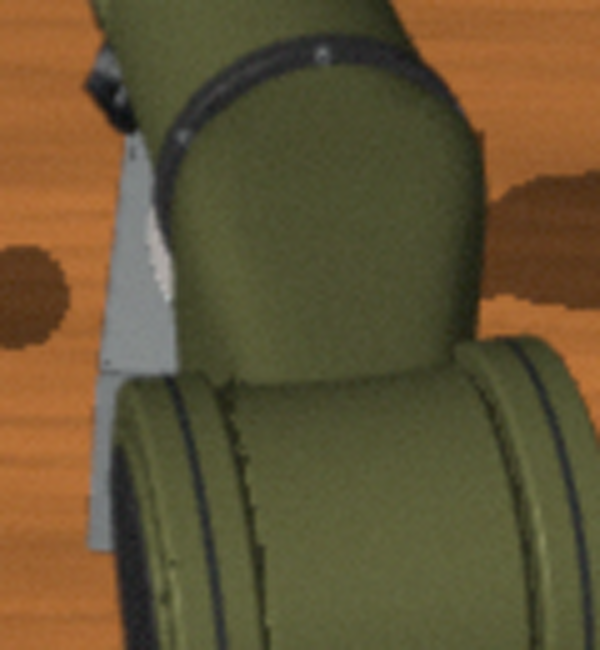

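```bash
python3 -c "
from h import *
a=np.linspace(0,2*np.pi,72,endpoint=False)
for c in [(.6405,.0265),(.635,.0265),(.6405,.032)]:
    q=proj('wrist',np.c_[c[0]+.066*np.cos(a),c[1]+.066*np.sin(a),0*a+.066]);print(c,q.min(0),q.max(0))
"
python3 - <<'E'
import cv2
im=cv2.imread('pics/j_w.png');cv2.imwrite('pics/j_w2.png',cv2.resize(im[0:360,130:430],None,fx=1.66,fy=1.66,interpolation=2))
cv2.imwrite('pics/j_w3.png',cv2.resize(im[0:150,150:400],None,fx=3.2,fy=3.2,interpolation=2))
E
```

```text
(0.6405, 0.0265) [220.37823929 156.23147026] [416.9670611  345.64167584]
(0.635, 0.0265) [217.06384133 147.84586395] [414.56649132 339.04850023]
(0.6405, 0.032) [227.90523553 153.12975756] [424.89151515 343.22635284]
```

View pics/j_w2.png

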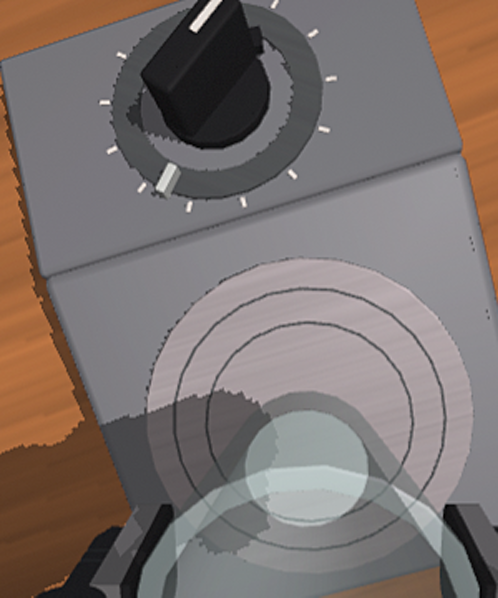

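View pics/j_w3.png

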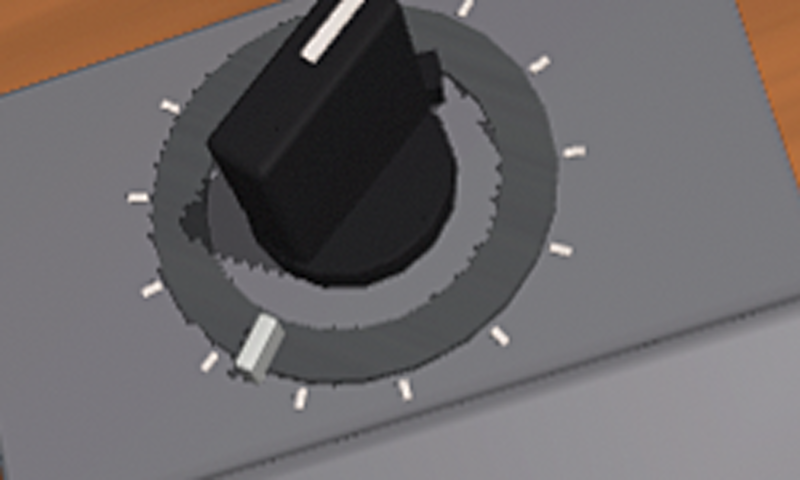

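{"name": "servo_tool", "arguments": {
  "delta_rot": [
    [0.001,-0.0175,-0.0065],
    [0,0,0],
    [0,0,0],
    [0,0,0],
    [0,0,0]
  ],
  "translation": [
    [0.0112,-0.003,0],
    [0,0,-0.02],
    [0,0,-0.02],
    [0,0,-0.015],
    [0,0,0]
  ],
  "grip": [0.2,0.2,0.2,0.2,0.2]
}}

```text
t: 8.1
tool_pos: [0.6445, 0.0301, 0.1362]
tool_rot: [-1.548, 0.273, -0.289]
wrist_force: [-0.1, -0.6, -1.6]
finger_gap: 0.68
```

```bash
python3 -c "
from h import *
want([.6405,.0252,.1105],[0,0,-1],[.357,.934,0])
snap('wrist','k_w');snap('scene','k_s',(280,200,420,320),5)"
```

```text
dP [-0.004  -0.0049 -0.0257]
dR [-0.0023  0.0107 -0.0064]
p [0.6445 0.0301 0.1362] y [ 0.011  0.002 -1.   ] z [0.351 0.936 0.006] F [-0.1 -0.6 -1.6] gap 0.68 t 8.1 q [ 0.02  0.83 -0.25  1.59  0.27  0.74  0.86]
```

View pics/k_w.png

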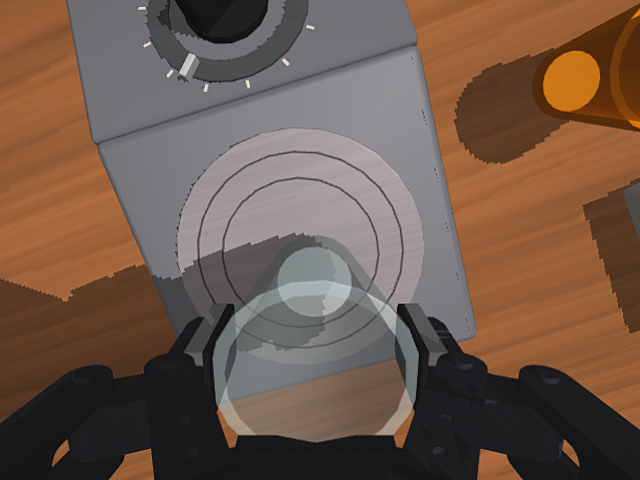

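View pics/k_s.png

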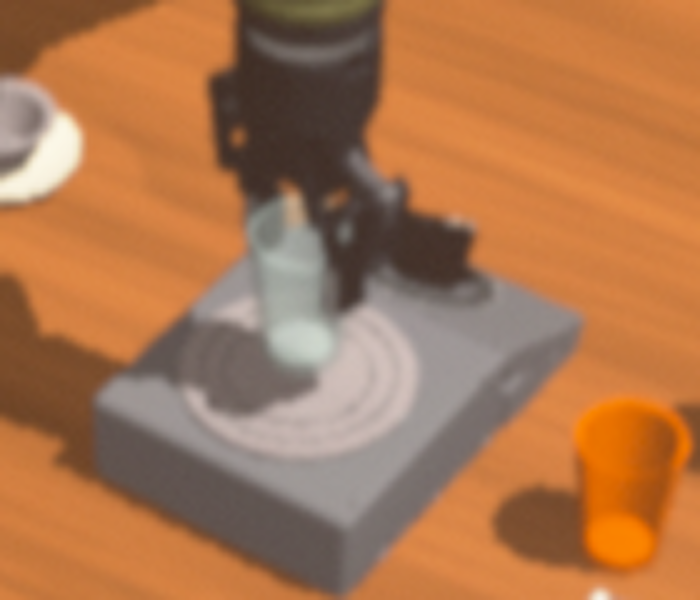

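{"name": "servo_tool", "arguments": {
  "delta_rot": [
    [-0.002,0.01,-0.006],
    [0,0,0],
    [0,0,0],
    [0,0,0]
  ],
  "translation": [
    [-0.004,-0.005,-0.005],
    [0,0,-0.007],
    [0,0,-0.004],
    [0,0,0]
  ],
  "grip": [0.2,0.2,0.2,0.2]
}}

```text
t: 8.6
tool_pos: [0.6439, 0.0249, 0.1241]
tool_rot: [-1.549, 0.28, -0.294]
wrist_force: [0.2, 0.0, -0.7]
finger_gap: 0.678
```

```bash
python3 -c "
from h import *
want([.6405,.0252,.1105],[0,0,-1],[.357,.934,0])
"
```

```text
dP [-0.0034  0.0003 -0.0136]
dR [-0.001   0.0095  0.0008]
p [0.6439 0.0249 0.1241] y [ 0.01   0.001 -1.   ] z [0.358 0.934 0.004] F [ 0.2  0.  -0.7] gap 0.678 t 8.6 q [ 0.02  0.85 -0.24  1.6   0.28  0.72  0.85]
```

{"name": "servo_tool", "arguments": {
  "delta_rot": [
    [-0.001,0.012,0],
    [0,0,0],
    [0,0,0],
    [0,0,0]
  ],
  "translation": [
    [-0.005,0,-0.004],
    [-0.001,0,-0.004],
    [0,0,-0.003],
    [0,0,0]
  ],
  "grip": [0.2,0.2,0.2,0.2]
}}

```text
t: 9.0
tool_pos: [0.6379, 0.0251, 0.1131]
tool_rot: [-1.552, 0.289, -0.285]
wrist_force: [-0.5, -0.4, 1.2]
finger_gap: 0.679
```

```bash
python3 -c "
from h import *
want([.6405,.0252,.1105],[0,0,-1],[.357,.934,0])
"
```

```text
dP [ 0.0026  0.0001 -0.0026]
dR [-0.0001 -0.0021  0.0008]
p [0.6379 0.0251 0.1131] y [-0.002  0.    -1.   ] z [ 0.358  0.934 -0.001] F [-0.5 -0.4  1.2] gap 0.679 t 9.0 q [ 0.02  0.86 -0.24  1.61  0.28  0.7   0.85]
```

{"name": "servo_tool", "arguments": {
  "delta_rot": [
    [0,0,0],
    [0,0,0],
    [0,0,0]
  ],
  "translation": [
    [0.001,0,-0.0015],
    [0,0,0],
    [0,0,0]
  ],
  "grip": [0.2,0.2,0.2]
}}

```text
t: 9.3
tool_pos: [0.6399, 0.0249, 0.1135]
tool_rot: [-1.552, 0.287, -0.288]
wrist_force: [-0.6, -0.3, -1.1]
finger_gap: 0.681
```

```bash
python3 -c "
from h import *
want([.6405,.0252,.1105],[0,0,-1],[.357,.934,0])
snap('wrist','l_w')
snap('scene','l_s',(280,200,420,320),5)"
```

```text
dP [ 0.0006  0.0003 -0.003 ]
dR [0.0004 0.0003 0.0011]
p [0.6399 0.0249 0.1135] y [ 0. -0. -1.] z [ 0.358  0.934 -0.   ] F [-0.6 -0.3 -1.1] gap 0.681 t 9.3 q [ 0.02  0.86 -0.24  1.61  0.28  0.7   0.85]
```

View pics/l_s.png

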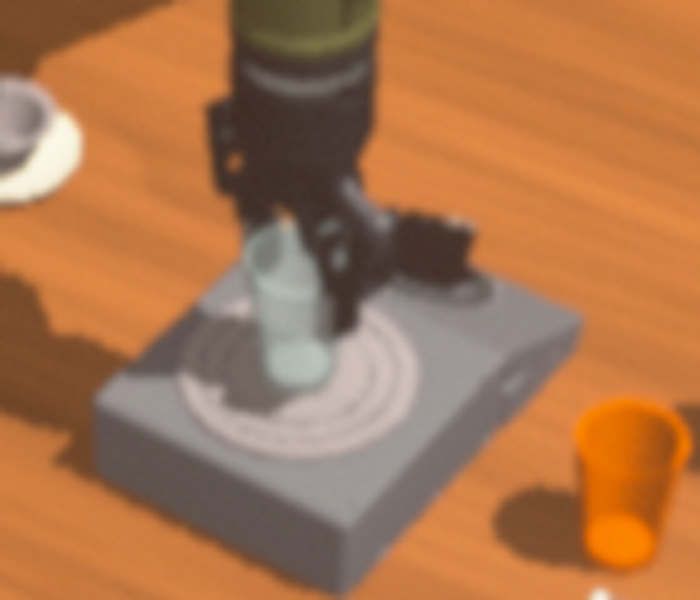

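View pics/l_w.png

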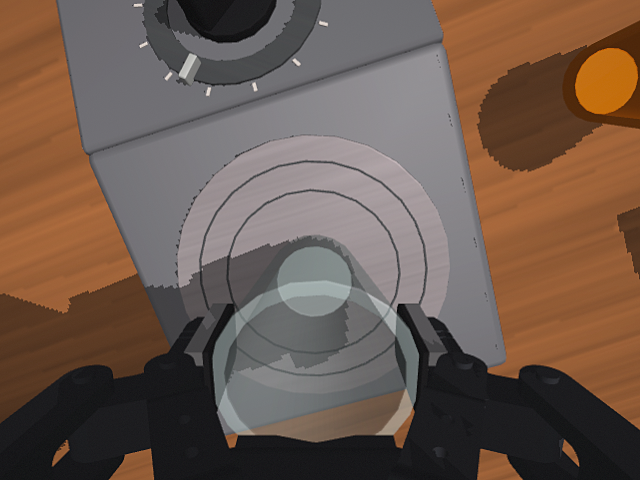

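{"name": "servo_tool", "arguments": {
  "delta_rot": [
    [0,0,0],
    [0,0,0],
    [0,0,0]
  ],
  "translation": [
    [0,0,-0.002],
    [0,0,-0.001],
    [0,0,0]
  ],
  "grip": [0.2,0.2,0.2]
}}

```text
t: 9.7
tool_pos: [0.6406, 0.0247, 0.1128]
tool_rot: [-1.552, 0.286, -0.29]
wrist_force: [0.4, -0.1, -2.4]
finger_gap: 0.682
```

{"name": "servo_tool", "arguments": {
  "delta_rot": [
    [0,0,0],
    [0,0,0]
  ],
  "translation": [
    [0,0,-0.0012],
    [0,0,0]
  ],
  "grip": [0.2,0.2]
}}

```text
t: 9.9
tool_pos: [0.641, 0.0247, 0.1126]
tool_rot: [-1.552, 0.285, -0.29]
wrist_force: [0.4, -0.3, -1.4]
finger_gap: 0.676
```

{"name": "servo_tool", "arguments": {
  "delta_rot": [
    [0,0,0],
    [0,0,0],
    [0,0,0]
  ],
  "translation": [
    [0,0,-0.003],
    [0,0,-0.002],
    [0,0,0]
  ],
  "grip": [0.2,0.2,0.2]
}}

```text
t: 10.2
tool_pos: [0.6429, 0.0243, 0.1114]
tool_rot: [-1.552, 0.282, -0.295]
wrist_force: [0.8, 0.4, -2.7]
finger_gap: 0.682
```

{"name": "servo_tool", "arguments": {
  "delta_rot": [
    [0,0.006,0.004],
    [0,0,0],
    [0,0,0]
  ],
  "translation": [
    [-0.003,0.001,-0.003],
    [-0.001,0,-0.002],
    [0,0,0]
  ],
  "grip": [0.2,0.2,0.2]
}}

```text
t: 10.5
tool_pos: [0.6427, 0.0241, 0.1101]
tool_rot: [-1.553, 0.277, -0.295]
wrist_force: [-0.1, 0.8, -0.7]
finger_gap: 0.68
```

```bash
python3 -c "
from h import *
want([.6405,.0252,.1105],[0,0,-1],[.357,.934,0])
snap('wrist','m_w')
snap('scene','m_s',(280,200,420,320),5)"
```

```text
dP [-0.0022  0.0011  0.0004]
dR [ 0.0034  0.0109 -0.0008]
p [0.6427 0.0241 0.1101] y [ 0.011 -0.003 -1.   ] z [0.356 0.934 0.001] F [-0.1  0.8 -0.7] gap 0.68 t 10.5 q [ 0.01  0.86 -0.23  1.61  0.29  0.69  0.84]
```

View pics/m_s.png

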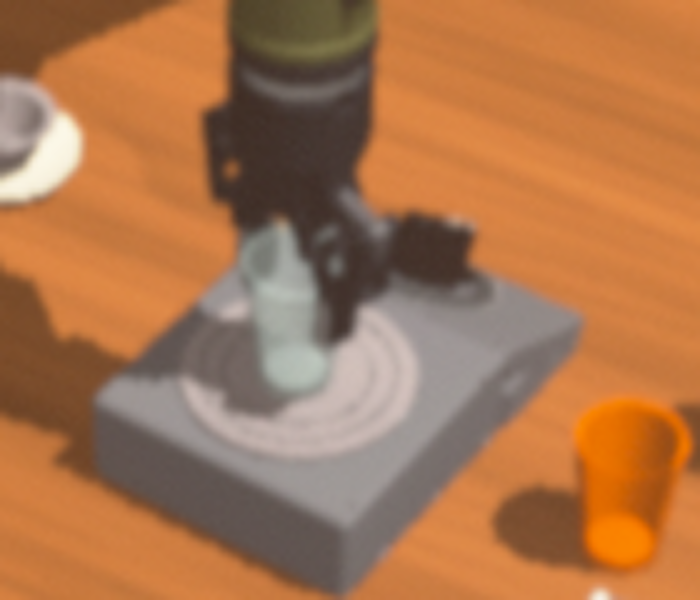

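View pics/m_w.png

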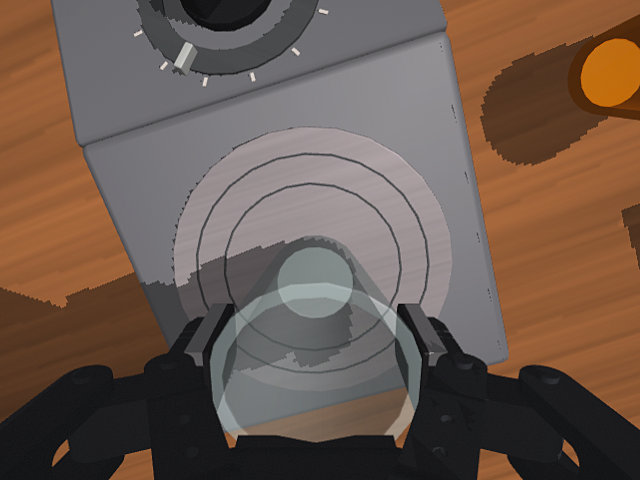

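```bash
python3 - <<'E'
from h import *
a=np.linspace(0,2*np.pi,72,endpoint=False)
def el(c,r,z):
    q=proj('wrist',np.c_[c[0]+r*np.cos(a),c[1]+r*np.sin(a),0*a+z]);return q.min(0).round(1),q.max(0).round(1)
p,R,s=pose()
print('plate',el((.6405,.0252),.066,.066))
for z in (.066,.068,.070,.072): print(z,'foot at plate centre',el((.6405,.0252),.0215,z),'at tool',el(p[:2],.0215,z),el(p[:2],.0175,z+.005))
E
python3 -c "
import cv2
im=cv2.imread('pics/m_w.png');cv2.imwrite('pics/m_w2.png',cv2.resize(im[220:400,200:430],None,fx=3.4,fy=3.3,interpolation=2))"
```

```text
plate (array([176. , 128.9]), array([454.6, 392.7]))
0.066 foot at plate centre (array([270.1, 229.2]), array([360.5, 314.5])) at tool (array([269.7, 235.1]), array([359.7, 319.7])) (array([277.1, 246.3]), array([352.2, 316.7]))
0.068 foot at plate centre (array([269.7, 230.3]), array([361. , 316.3])) at tool (array([269.2, 236.1]), array([360.2, 321.5])) (array([276.8, 247.6]), array([352.6, 318.6]))
0.07 foot at plate centre (array([269.2, 231.4]), array([361.4, 318.1])) at tool (array([268.8, 237.3]), array([360.6, 323.4])) (array([276.4, 248.8]), array([353. , 320.5]))
0.072 foot at plate centre (array([268.8, 232.4]), array([361.9, 320. ])) at tool (array([268.3, 238.4]), array([361.1, 325.3])) (array([276. , 250.1]), array([353.4, 322.4]))
```

View pics/m_w2.png

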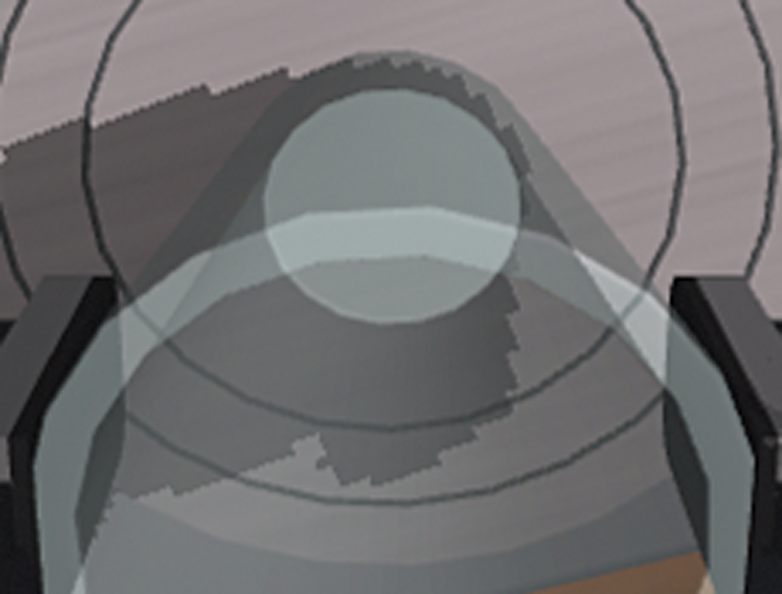

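The foot's edge at v≈235 matches a foot resting at plate height, within about 3 mm of the centre. A last gentle press, then release.

{"name": "servo_tool", "arguments": {
  "delta_rot": [
    [-0.002,0.011,0],
    [0,0,0]
  ],
  "translation": [
    [-0.003,0.001,-0.002],
    [0,0,-0.001]
  ],
  "grip": [0.2,0.2]
}}

```text
t: 10.8
tool_pos: [0.6435, 0.0238, 0.1098]
tool_rot: [-1.557, 0.28, -0.294]
wrist_force: [-1.9, -0.2, 7.9]
finger_gap: 0.678
```

```bash
python3 -c "
from h import *
want([.6405,.0252,.1105],[0,0,-1],[.357,.934,0])"
```

```text
dP [-0.003   0.0014  0.0007]
dR [0.0067 0.0074 0.0004]
p [0.6435 0.0238 0.1098] y [ 0.007 -0.007 -1.   ] z [ 0.357  0.934 -0.004] F [-1.9 -0.2  7.9] gap 0.678 t 10.8 q [ 0.01  0.87 -0.23  1.61  0.29  0.69  0.84]
```

Contact is confirmed (+8 N). Opening.

{"name": "servo_tool", "arguments": {
  "delta_rot": [
    [0,0,0],
    [0,0,0],
    [0,0,0],
    [0,0,0],
    [0,0,0]
  ],
  "translation": [
    [0,0,0],
    [0,0,0],
    [0,0,0],
    [0,0,0],
    [0,0,0]
  ],
  "grip": [-0.4,-0.7,-1,-1,-1]
}}

```text
t: 11.3
tool_pos: [0.6419, 0.0243, 0.1072]
tool_rot: [-1.557, 0.283, -0.29]
wrist_force: [0.1, 0.2, -0.5]
finger_gap: 1.0
```

```bash
python3 -c "
from h import *
want([.6405,.0252,.1105],[0,0,-1],[.357,.934,0])
snap('wrist','n_w')"
```

```text
dP [-0.0014  0.0009  0.0033]
dR [ 0.0062  0.0031 -0.0003]
p [0.6419 0.0243 0.1072] y [ 0.003 -0.006 -1.   ] z [ 0.357  0.934 -0.005] F [ 0.1  0.2 -0.5] gap 1.0 t 11.3 q [ 0.01  0.87 -0.23  1.61  0.29  0.69  0.84]
```

View pics/n_w.png

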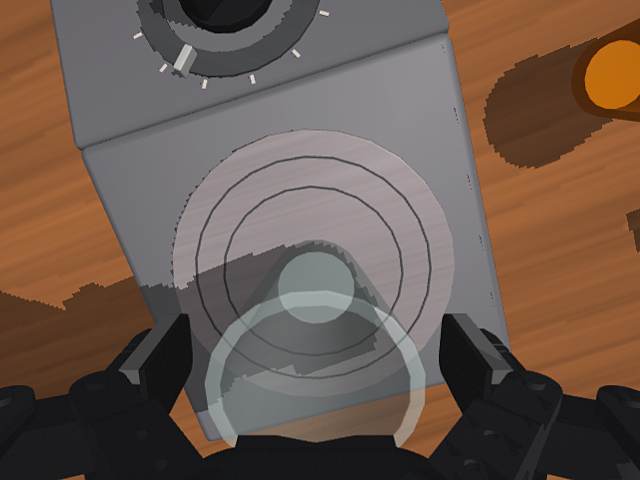

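Released and standing. Raising clear.

{"name": "servo_tool", "arguments": {
  "delta_rot": [
    [0,0,0],
    [0,0,0],
    [0,0,0],
    [0,0,0],
    [0,0,0],
    [0,0,0]
  ],
  "translation": [
    [0,0,0.012],
    [0,0,0.02],
    [0,0,0.025],
    [0,0,0.03],
    [0,0,0.03],
    [0,0,0]
  ],
  "grip": [-1,-1,-1,-1,-1,-1]
}}

```text
t: 11.95
tool_pos: [0.641, 0.0247, 0.2316]
tool_rot: [-1.557, 0.283, -0.289]
wrist_force: [0.6, 0.7, 0.2]
finger_gap: 0.997
```

```bash
python3 - <<'E'
from h import *
snap('wrist','o_w')
find('wrist',['dial_grip','pointer','tab_mark','upper_glass_center'])
x=np.array([.9966,-.083,0]);n=-np.sin(np.radians(25))*x+np.array([0,0,np.cos(np.radians(25))])
b=np.array([.6405,.0252,.066])-.131*x; g=np.array([.4992,.0368,.0656]);print('base',b,'grip est',g-.026*n)
b=(g-.026*n);P=g+.09*n
want(P,-n,[np.cos(.7),np.sin(.7),0])
E
```

```text
wrist dial_grip 0.96 [0.4928 0.0358 0.0642]
wrist pointer 0.58 [0.4845 0.0606 0.0347]
wrist tab_mark 0.71 [0.52   0.0121 0.0514]
wrist upper_glass_center 0.81 [0.6389 0.0219 0.1024]
base [0.5099454 0.036073  0.066    ] grip est [0.51015072 0.03588799 0.042036  ]
dP [-0.1758  0.0161 -0.0778]
dR [ 0.0691 -0.4461 -0.4494]
p [0.6371 0.0239 0.225 ] y [-0.009 -0.007 -1.   ] z [ 0.356  0.935 -0.01 ] F [ 0.3  0.2 -0.3] gap 1.001 t 12.2 q [ 0.03  0.72 -0.27  1.52  0.23  0.94  0.89]
```

View pics/o_w.png

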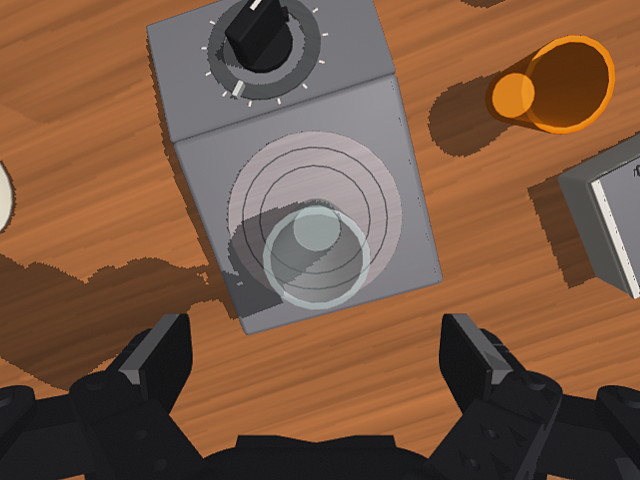

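{"name": "servo_tool", "arguments": {
  "delta_rot": [
    [0.0115,-0.074,-0.075],
    [0.0115,-0.074,-0.075],
    [0.0115,-0.074,-0.075],
    [0.0115,-0.074,-0.075],
    [0.0115,-0.074,-0.075],
    [0.0115,-0.074,-0.075],
    [0,0,0],
    [0,0,0]
  ],
  "translation": [
    [-0.029,0.003,0],
    [-0.029,0.003,-0.012],
    [-0.029,0.003,-0.016],
    [-0.029,0.003,-0.016],
    [-0.029,0.003,-0.016],
    [-0.029,0.003,-0.016],
    [0,0,0],
    [0,0,0]
  ],
  "grip": [-1,-1,-1,-1,-1,-1,-1,-1]
}}

```text
t: 13.0
tool_pos: [0.4932, 0.0287, 0.1629]
tool_rot: [-1.458, 0.36, -0.695]
wrist_force: [0.1, 0.8, 0.3]
finger_gap: 0.999
```

```bash
python3 - <<'E'
from h import *
snap('wrist','p_w')
find('wrist',['plate','dial_grip','pointer','tab_mark'])
x=np.array([.9966,-.083,0]);n=-np.sin(np.radians(25))*x+np.array([0,0,np.cos(np.radians(25))])
g=np.array([.4992,.0368,.0656])
want(g+.09*n,-n,[np.cos(.7),np.sin(.7),0])
E
```

```text
wrist dial_grip 0.6 [0.4985 0.0348 0.0695]
wrist dial_grip 0.28 [0.5264 0.0152 0.0568]
wrist pointer 0.85 [0.4912 0.061  0.0404]
wrist tab_mark 0.83 [0.5274 0.0123 0.0584]
dP [-0.0326  0.0116 -0.0163]
dR [ 0.0414 -0.225  -0.1293]
p [0.4939 0.0283 0.1635] y [ 0.213 -0.033 -0.977] z [0.619 0.778 0.108] F [0.2 0.3 0.2] gap 1.002 t 13.25 q [-0.16  0.59 -0.06  2.23  0.72  0.16 -0.02]
```

View pics/p_w.png

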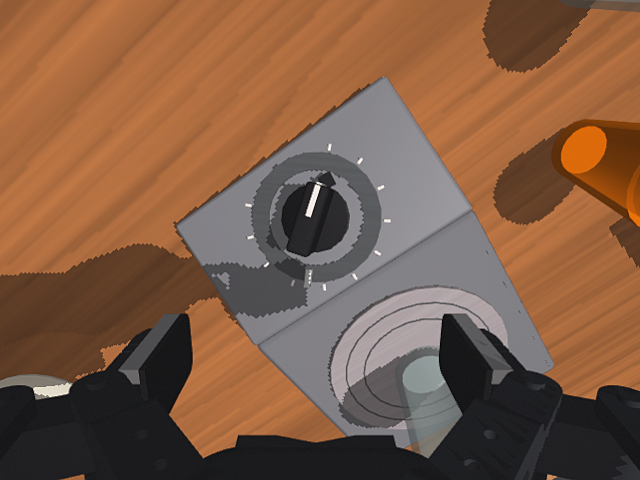

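q6 is close to its lower limit (0.16, limit 0.04), so I'll fit the arm kinematics from the logged poses to plan the tilt and the turn within joint ranges.

```bash
cat > kin.py <<'E'
import numpy as np, itertools
from scipy.optimize import least_squares
from scipy.spatial.transform import Rotation as Ro
D=[([-1.17218689,0.69003143,-0.19449951,1.56638094,0.1573018,0.90248794,-0.21511988],[.2228,.5832,.2304],[0,0,-1],[.357,.934,0]),
([-0.45,0.78,-0.2,1.86,0.27,0.52,0.42],[.4991,.2679,.1116],[.001,.017,-1],[.323,.946,.017]),
([-.46,.82,-.17,1.86,.27,.47,.38],[.5037,.2606,.0869],[.006,.003,-1],[.361,.933,.005]),
([-.42,.65,-.23,1.79,.21,.72,.44],[.5022,.2592,.1991],[.004,.005,-1],[.361,.932,.006]),
([.03,.76,-.27,1.57,.24,.87,.88],[.6293,.0281,.19],[-.017,-.001,-1],[.351,.936,-.007]),
([.02,.86,-.24,1.61,.28,.70,.85],[.6399,.0249,.1135],[0,0,-1],[.358,.934,0]),
([.03,.72,-.27,1.52,.23,.94,.89],[.6371,.0239,.225],[-.009,-.007,-1],[.356,.935,-.01]),
([-.16,.59,-.06,2.23,.72,.16,-.02],[.4939,.0283,.1635],[.213,-.033,-.977],[.619,.778,.108])]
def fk(q,s,P):
    d1,L1,L2,Lt,a,b,c,y0,t0=P
    E=lambda ax,v:Ro.from_euler(ax,v).as_matrix()
    R=E('z',s[0]*q[0]+y0);p=np.array([0,0,d1]);
    R=R@E('y',q[1])@E('z',s[1]*q[2]);p=p+R@np.array([a,0,L1])
    R=R@E('y',q[3]);p=p+R@np.array([b,0,0])
    R=R@E('z',s[2]*q[4]);p=p+R@np.array([0,0,L2])
    R=R@E('y',q[5]);p=p+R@np.array([c,0,0])
    R=R@E('z',s[3]*q[6]+t0);p=p+R@np.array([0,0,Lt])
    # tool y = R z ; tool z = R x
    return p,R
def res(P,s):
    r=[]
    for q,p,y,z in D:
        pp,R=fk(q,s,P);r+=list((pp-p)*5)+list(R[:,2]-y)+list(R[:,0]-z)
    return np.array(r)
if __name__=="__main__":
    best=[]
    for s in itertools.product([-1,1],repeat=4):
        for t0 in (0,1.6,3.1,-1.6):
            o=least_squares(res,[.34,.4,.4,.25,0,0,0,0,t0],args=(s,));best.append((o.cost,s,o.x))
    best.sort(key=lambda x:x[0])
    for b in best[:4]: print(b[0],b[1],b[2].round(4))
    import pickle;pickle.dump(best[0],open('kin.pkl','wb'))
    print(res(best[0][2],best[0][1]).reshape(-1,9)[:,:3].round(3)/5)
E
python3 kin.py
```

```text
0.0011779833817452945 (-1, -1, -1, -1) [ 0.3375  0.5648  0.338   0.308   0.0353  0.005   0.0185 -0.0751  3.0662]
0.0011779833817453101 (-1, -1, -1, -1) [ 0.3375  0.5648  0.338   0.308   0.0353  0.005   0.0185 -0.0751  3.0662]
0.0011779833817453132 (-1, -1, -1, -1) [ 0.3375  0.5648  0.338   0.308   0.0353  0.005   0.0185 -0.0751  3.0662]
0.0011779833817453136 (-1, -1, -1, -1) [ 0.3375  0.5648  0.338   0.308   0.0353  0.005   0.0185 -0.0751 -3.217 ]
[[ 0.0006  0.0004 -0.001 ]
 [-0.0024 -0.0006  0.0008]
 [ 0.0004  0.0034  0.0008]
 [-0.0006  0.0032  0.003 ]
 [-0.0014 -0.0016 -0.0018]
 [-0.     -0.0028 -0.002 ]
 [ 0.0006 -0.0004  0.0014]
 [-0.0002 -0.0002 -0.0012]]
```

```bash
cat > ik.py <<'E'
import pickle,numpy as np
from kin import fk
from scipy.optimize import least_squares
c,s,P=pickle.load(open('kin.pkl','rb'))
lo=np.array([-3.01,-.46,-1.47,.13,-1,.04,-2.66]);hi=np.array([3.01,2.08,1.51,2.56,4.14,2.09,2.66])
def ik(p,y,z,q0,wreg=.01,m=.03):
    def f(q):
        pp,R=fk(q,s,P);return np.r_[(pp-p)*10,R[:,2]-y,R[:,0]-z,wreg*(q-q0)]
    o=least_squares(f,np.clip(q0,lo+m+.001,hi-m-.001),bounds=(lo+m,hi-m));r=f(o.x)[:9];return o.x,np.abs(r).max()
x=np.array([.9966,-.083,0]);n=-np.sin(np.radians(25))*x+np.array([0,0,np.cos(np.radians(25))])
g=np.array([.4992,.0368,.0656])
yl=np.cross(n,x);yl/=np.linalg.norm(yl);xp=np.cross(yl,n)
def dirn(a): return xp*np.cos(a)+yl*np.sin(a)  # angle CCW from warmer x in the panel plane
E
python3 - <<'E'
from ik import *
from scipy.spatial.transform import Rotation as Ro
a0=np.radians(130+5)
q0=np.array([-.16,.59,-.06,2.23,.72,.16,-.02])
for off in (.07,-.017):
  p=g+off*n
  for k in (-1,1):
    print(off,k)
    for turn in (0,.75,1.5,2.25,3.0):
        best=None
        for q5 in (-.5,.3,1,2,3,3.8):
          for q3 in (-1,-.3,.3,1):
            s0=q0.copy();s0[4]=q5;s0[2]=q3;s0[6]=0
            z=dirn(a0-turn+k*np.pi/2)
            q,e=ik(p,-n,z,s0,.001)
            if e<.01:
                cst=np.abs(q-q0).max()
                if best is None or cst<best[0]: best=(cst,q)
        print(turn,None if best is None else best[1].round(2))
E
```

```text
0.07 -1
0 None
0.75 None
1.5 None
2.25 None
3.0 None
0.07 1
0 None
0.75 None
1.5 None
2.25 None
3.0 None
-0.017 -1
0 [ 0.38  1.32 -1.19  2.5   2.1   1.4  -1.52]
0.75 [ 0.4   1.38 -1.27  2.5   2.07  1.47 -2.22]
1.5 [-0.16  0.95 -0.07  2.53  2.94  0.78  2.33]
2.25 [-0.01  0.98 -0.35  2.52  2.66  0.84  1.86]
3.0 [ 0.16  1.05 -0.65  2.52  2.41  0.98  1.38]
-0.017 1
0 [ 0.17  1.06 -0.68  2.52  2.39  1.    1.26]
0.75 [ 0.27  1.16 -0.9   2.51  2.25  1.15  0.68]
1.5 [ 0.31  1.21 -1.    2.51  2.19  1.23  0.  ]
2.25 [ 0.35  1.26 -1.09  2.5   2.15  1.3  -0.69]
3.0 [ 0.37  1.31 -1.17  2.5   2.11  1.38 -1.39]
```

```bash
python3 - <<'E'
from ik import *
q0=np.array([-.16,.59,-.06,2.23,.72,.16,-.02])
for tilt in (-5,0,4,8,12):
  t=np.radians(tilt);y=np.sin(t)*x-np.cos(t)*np.array([0,0,1])
  for tcp in ([.495,.037,.15],[.502,.037,.065]):
    z=np.array([np.cos(.8),np.sin(.8),0]);z-=y*(y@z);z/=np.linalg.norm(z)
    for q3 in (-.8,-.06,.6):
        s0=q0.copy();s0[2]=q3;s0[5]=.4
        q,e=ik(np.array(tcp),y,z,s0,.003);print(tilt,tcp[2],q.round(2),round(e,3))
E
```

```text
-5 0.15 [ 0.21  0.75 -0.6   1.97  0.6   0.7   0.03] 0.0
-5 0.15 [ 0.1   0.71 -0.41  1.96  0.41  0.64  0.22] 0.0
-5 0.15 [ 0.01  0.69 -0.25  1.96  0.25  0.6   0.4 ] 0.0
-5 0.065 [ 0.13  0.88 -0.47  1.99  0.72  0.54 -0.06] 0.0
-5 0.065 [ 0.05  0.86 -0.34  1.98  0.54  0.48  0.12] 0.0
-5 0.065 [ 0.    0.85 -0.25  1.98  0.4   0.45  0.26] 0.0
0 0.15 [ 0.17  0.71 -0.54  2.05  0.68  0.56 -0.05] 0.0
0 0.15 [ 0.07  0.68 -0.37  2.04  0.49  0.5   0.14] 0.0
0 0.15 [-0.    0.67 -0.24  2.04  0.33  0.47  0.31] 0.0
0 0.065 [ 0.05  0.84 -0.35  2.07  0.79  0.37 -0.15] 0.0
0 0.065 [-0.01  0.83 -0.26  2.06  0.62  0.33  0.02] 0.0
0 0.065 [-0.04  0.82 -0.2   2.06  0.5   0.31  0.14] 0.0
4 0.15 [ 0.11  0.67 -0.45  2.11  0.74  0.44 -0.13] 0.0
4 0.15 [ 0.03  0.65 -0.31  2.11  0.56  0.39  0.07] 0.0
4 0.15 [-0.03  0.64 -0.22  2.1   0.41  0.37  0.22] 0.0
4 0.065 [-0.07  0.81 -0.17  2.13  0.79  0.2  -0.16] 0.0
4 0.065 [-0.09  0.81 -0.14  2.13  0.68  0.18 -0.05] 0.0
4 0.065 [-0.1   0.81 -0.12  2.13  0.6   0.17  0.03] 0.0
8 0.15 [ 0.01  0.64 -0.31  2.18  0.81  0.3  -0.19] 0.0
8 0.15 [-0.05  0.63 -0.21  2.17  0.64  0.26 -0.02] 0.0
8 0.15 [-0.08  0.63 -0.16  2.17  0.52  0.25  0.11] 0.0
8 0.065 [ 0.19  0.9  -0.64  2.24  1.64  0.51 -1.02] 0.0
8 0.065 [ 0.07  0.84 -0.43  2.24  1.68  0.35 -1.06] 0.0
8 0.065 [ 0.01  0.82 -0.33  2.24  1.71  0.27 -1.1 ] 0.0
12 0.15 [-0.16  0.62 -0.06  2.24  0.76  0.12 -0.14] 0.0
12 0.15 [-0.17  0.61 -0.05  2.23  0.69  0.11 -0.07] 0.0
12 0.15 [-0.17  0.61 -0.04  2.23  0.63  0.11 -0.01] 0.0
12 0.065 [ 0.3   0.99 -0.85  2.31  1.82  0.75 -1.18] 0.0
12 0.065 [ 0.22  0.93 -0.7   2.31  1.88  0.62 -1.25] 0.0
12 0.065 [ 0.16  0.89 -0.6   2.32  1.93  0.53 -1.31] 0.0
```

```bash
cat >> ik.py <<'E'
b=g-.026*n
def ray_panel(uv,h,pose=None):
    "intersect wrist pixel with plane h above panel; returns angle CCW from warmer x (deg), radius(mm)"
    import cv2
    from bench import cams
    from h import pose as ps
    m=cams.camera_model('wrist');K=np.array([[m['fx'],0,m['cx']],[0,m['fy'],m['cy']],[0,0,1]])
    p,R=(ps()[:2] if pose is None else pose);T=np.array(m['T_tool_cam'])
    a=cv2.undistortPoints(np.array(uv,float).reshape(-1,1,2),K,np.array(m['D'])).reshape(-1,2)
    d=(R@T[:3,:3]@np.c_[a,np.ones(len(a))].T).T;c=p+R@T[:3,3]
    X=c+d*(((b+h*n-c)@n)/(d@n))[:,None]
    r=X-b-h*n;return np.c_[r@xp,r@yl]*1000
E
python3 - <<'E'
import cv2
im=cv2.imread('pics/p_w.png');cv2.imwrite('pics/p_w2.png',cv2.resize(im[130:310,220:420],None,fx=4,fy=3.3333*1.0,interpolation=2))
from ik import *
p=np.array([.6293,.0281,.19]);y=np.array([-.017,-.001,-1]);z=np.array([.351,.936,-.007]);y/=np.linalg.norm(y);z-=y*(y@z);z/=np.linalg.norm(z);R=np.c_[np.cross(y,z),y,z]
# j_w: tab ends in crop3 (150+u/3.2, v/3.2): 
for u,v in ((268,316),(245,370)): print('tab',ray_panel([[150+u/3.2,v/3.2]],.007,(p,R)))
for u,v in ((365,0),(310,60)): print('line',ray_panel([[150+u/3.2,v/3.2]],.036,(p,R)))
print('ring l,r',[ray_panel([[150+u/3.2,v/3.2]],.001,(p,R)) for u,v in ((152,210),(557,180),(340,384))])
print('now line',ray_panel([[320,182],[307,217]],.036))
E
```

```text
tab [[ 24.12326193 -23.17189404]]
tab [[ 33.81763361 -30.01019704]]
line [[-11.17062353  12.21216471]]
line [[-2.88545064  0.07369777]]
ring l,r [array([[-10.56820031, -42.88995642]]), array([[10.08975058, 38.56651621]]), array([[ 39.05493791, -13.36496988]])]
now line [[-13.81076109  15.24075568]
 [ -1.61355886  -1.60683702]]
```

View pics/p_w2.png

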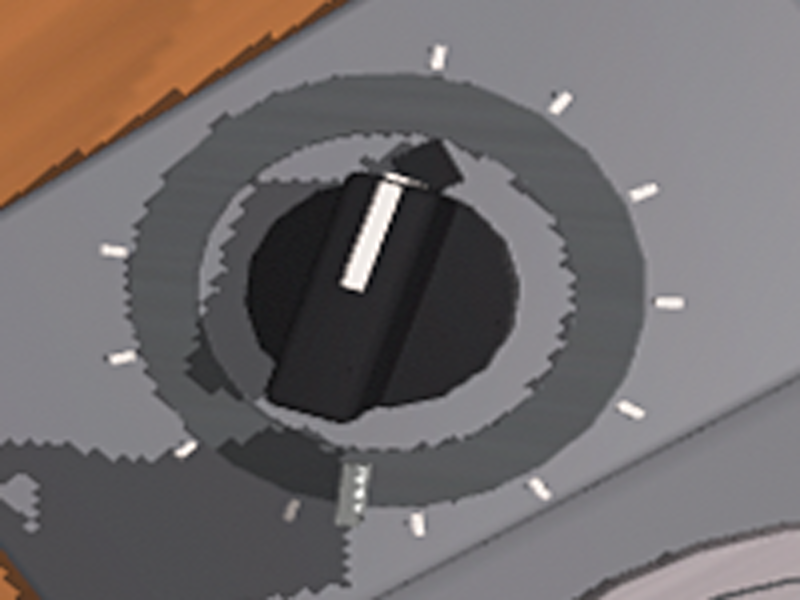

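```bash
cat >> ik.py <<'E'
g=g-.001*xp-.002*yl; b=g-.026*n
def tgt(ang,tilt=4,flip=1):
    t=np.radians(tilt);y=np.sin(t)*x-np.cos(t)*np.array([0,0,1]);u=dirn(np.radians(ang))
    z=np.cross(u,y)*flip;z/=np.linalg.norm(z);return y,z
E
python3 - <<'E'
from ik import *
from h import want
print(g)
y,z=tgt(126);print(z)
want([g[0],g[1],.115],y,z)
E
```

```text
[0.49813083 0.03488212 0.06517736]
[-0.86930927 -0.49088529 -0.05773229]
dP [ 0.0043  0.0066 -0.0485]
dR [-0.3839  0.092   2.7378]
p [0.4939 0.0283 0.1635] y [ 0.213 -0.033 -0.977] z [0.619 0.778 0.108] F [0.2 0.3 0.2] gap 1.002 t 13.25 q [-0.16  0.59 -0.06  2.23  0.72  0.16 -0.02]
```

```bash
sed -i 's/np.cross(u,y)\*flip/-np.cross(u,y)*flip/' ik.py; python3 - <<'E'
from ik import *
from h import want
y,z=tgt(126)
want([g[0],g[1],.115],y,z)
E
```

```text
dP [ 0.0043  0.0066 -0.0485]
dR [ 0.0804  0.1356 -0.3719]
p [0.4939 0.0283 0.1635] y [ 0.213 -0.033 -0.977] z [0.619 0.778 0.108] F [0.2 0.3 0.2] gap 1.002 t 13.25 q [-0.16  0.59 -0.06  2.23  0.72  0.16 -0.02]
```

{"name": "servo_tool", "arguments": {
  "delta_rot": [
    [0.02,0.034,-0.09],
    [0.02,0.034,-0.09],
    [0.02,0.034,-0.09],
    [0.02,0.034,-0.1],
    [0,0,0],
    [0,0,0]
  ],
  "translation": [
    [0.001,0.002,0],
    [0.001,0.002,-0.012],
    [0.001,0.002,-0.015],
    [0.001,0.001,-0.015],
    [0,0,0],
    [0,0,0]
  ],
  "grip": [0.3,0.3,0.3,0.3,0.3,0.3]
}}

```text
t: 13.85
tool_pos: [0.5008, 0.0354, 0.1218]
tool_rot: [-1.37, 0.779, -0.878]
wrist_force: [-0.8, 0.9, -0.2]
finger_gap: 0.348
```

```bash
python3 - <<'E'
from ik import *
from h import want,snap
y,z=tgt(126)
want([g[0],g[1],.115],y,z);snap('wrist','q_w')
E
```

```text
dP [-0.0027 -0.0006 -0.0068]
dR [-0.0048  0.0005  0.012 ]
p [0.5008 0.0354 0.1218] y [ 0.07  -0.002 -0.998] z [0.875 0.48  0.06 ] F [-0.8  0.9 -0.2] gap 0.348 t 13.85 q [-0.05  0.7  -0.2   2.1   0.47  0.32 -0.14]
```

View pics/q_w.png

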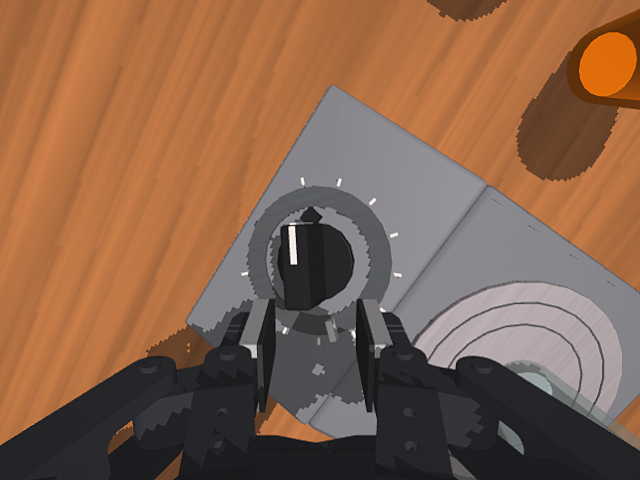

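```bash
python3 - <<'E'
from ik import *
from h import proj,pose
print(ray_panel([[291,225],[295,264]],.036),ray_panel([[281,228],[307,225],[287,308],[312,300]],.036))
p,R,_=pose()
print(proj('wrist',[g+.01*n,g,p,p+.02*R[:,1]]))
import cv2
im=cv2.imread('pics/q_w.png');cv2.imwrite('pics/q_w2.png',cv2.resize(im[170:350,220:420],None,fx=4,fy=3.33,interpolation=2))
E
```

```text
[[-14.04759909  15.46635376]
 [ -1.58131147   1.29662295]] [[-17.42366939  11.28487586]
 [ -7.444783    20.16101667]
 [  7.51577853 -18.85344161]
 [ 15.28080477  -7.64815399]]
[[296.06857359 268.10746147]
 [302.8003977  266.0330857 ]
 [314.68459548 319.87857779]
 [314.71599863 299.25608812]]
```

View pics/q_w2.png

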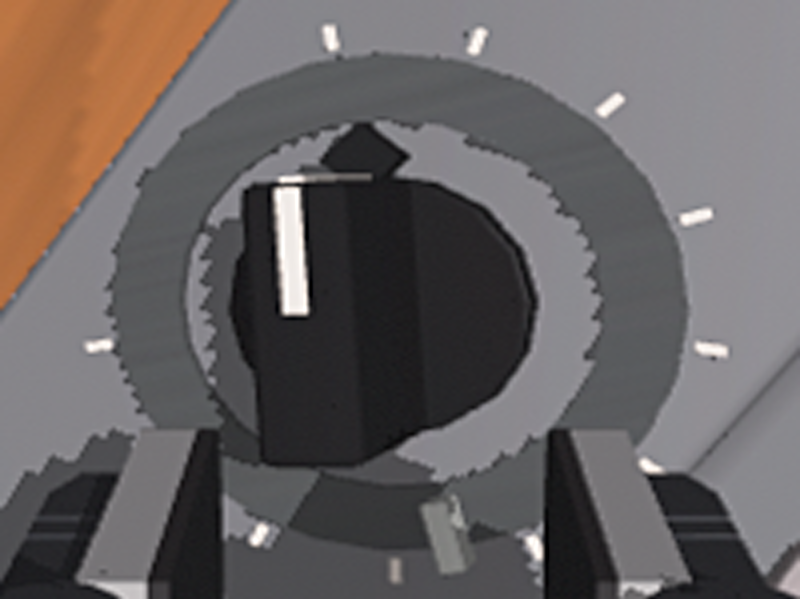

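{"name": "servo_tool", "arguments": {
  "delta_rot": [
    [-0.005,0,-0.04],
    [0,0,0],
    [0,0,0],
    [0,0,0]
  ],
  "translation": [
    [-0.0025,-0.0005,-0.015],
    [0,0,-0.015],
    [0,0,-0.012],
    [0,0,0]
  ],
  "grip": [0.3,0.3,0.3,0.3]
}}

```text
t: 14.3
tool_pos: [0.4989, 0.0355, 0.0824]
tool_rot: [-1.361, 0.796, -0.912]
wrist_force: [0.2, -0.7, -0.2]
finger_gap: 0.347
```

```bash
python3 - <<'E'
from ik import *
from h import want,snap
y,z=tgt(128.5)
want([g[0],g[1],.060],y,z);snap('wrist','r_w')
E
```

```text
dP [-0.0008 -0.0006 -0.0224]
dR [-0.0026  0.0082  0.0883]
p [0.4989 0.0355 0.0824] y [ 0.077 -0.01  -0.997] z [0.89  0.451 0.064] F [ 0.2 -0.7 -0.2] gap 0.347 t 14.3 q [-0.12  0.77 -0.09  2.13  0.5   0.19 -0.2 ]
```

View pics/r_w.png

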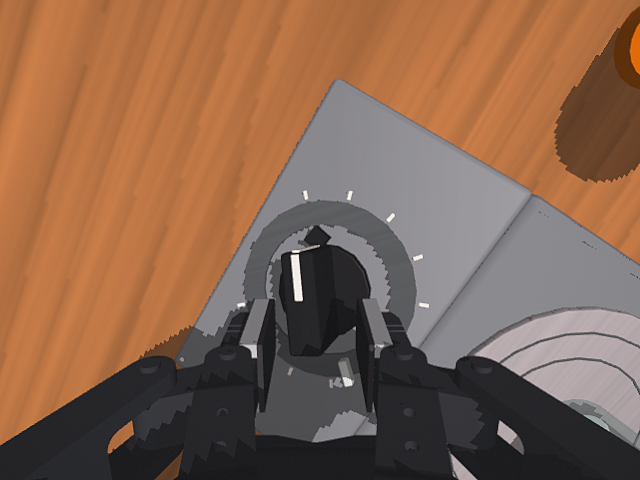

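{"name": "servo_tool", "arguments": {
  "delta_rot": [
    [-0.003,0.03,0.085],
    [0,0,0],
    [0,0,0],
    [0,0,0]
  ],
  "translation": [
    [0,0,-0.004],
    [-0.0005,-0.0005,-0.01],
    [0,0,-0.007],
    [0,0,0]
  ],
  "grip": [0.3,0.3,0.3,0.3]
}}

```text
t: 14.75
tool_pos: [0.4996, 0.0354, 0.064]
tool_rot: [-1.4, 0.749, -0.83]
wrist_force: [-0.1, 0.4, 0.3]
finger_gap: 0.351
```

```bash
python3 - <<'E'
from ik import *
from h import want,snap
y,z=tgt(128.5,2.5)
want([g[0],g[1],.060],y,z);snap('wrist','s_w')
E
```

```text
dP [-0.0015 -0.0005 -0.004 ]
dR [ 0.0029  0.01   -0.0034]
p [0.4996 0.0354 0.064 ] y [ 0.053 -0.006 -0.999] z [0.849 0.526 0.042] F [-0.1  0.4  0.3] gap 0.351 t 14.75 q [-0.1   0.81 -0.11  2.12  0.54  0.19 -0.15]
```

View pics/s_w.png

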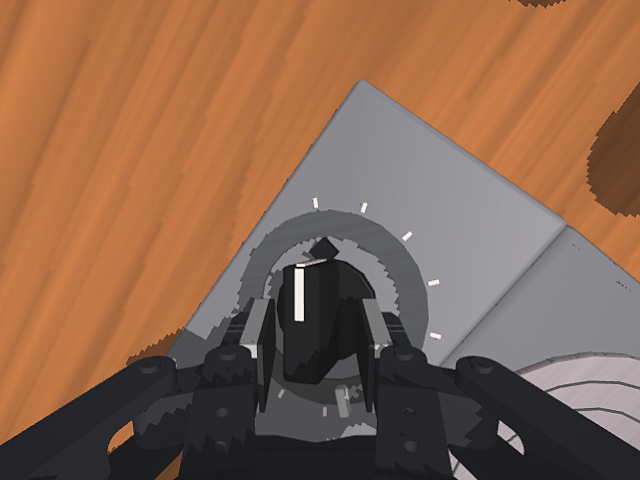

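{"name": "servo_tool", "arguments": {
  "delta_rot": [
    [0,0,0],
    [0,0,0],
    [0,0,0],
    [0,0,0],
    [0,0,0],
    [0,0,0]
  ],
  "translation": [
    [-0.0015,-0.0005,-0.005],
    [0,0,0],
    [0,0,0],
    [0,0,0],
    [0,0,0],
    [0,0,0]
  ],
  "grip": [0.3,0.3,0.9,0.9,0.9,0.9],
  "squeeze": 20
}}

```text
t: 15.4
tool_pos: [0.4971, 0.0346, 0.0593]
tool_rot: [-1.402, 0.749, -0.831]
wrist_force: [-0.1, -0.6, -1.7]
finger_gap: 0.201
```

```bash
python3 - <<'E'
from ik import *
from h import want,snap
y,z=tgt(128.5,2.5)
want([g[0],g[1],.060],y,z);snap('wrist','t_w')
E
```

```text
dP [0.001  0.0003 0.0007]
dR [ 0.0043  0.0098 -0.0034]
p [0.4971 0.0346 0.0593] y [ 0.053 -0.008 -0.999] z [0.849 0.526 0.041] F [-0.1 -0.6 -1.7] gap 0.201 t 15.4 q [-0.11  0.82 -0.1   2.12  0.54  0.17 -0.16]
```

View pics/t_w.png

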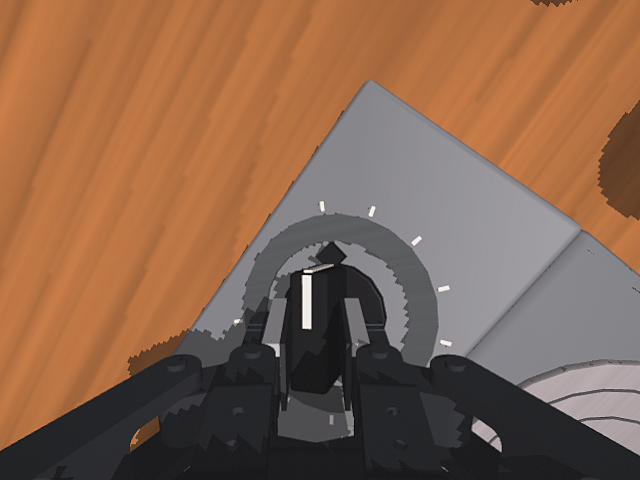

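The bar is gripped (17 mm, as the tilt misfit predicts). Turning clockwise about the tool axis, first stretch.

{"name": "servo_tool", "arguments": {
  "delta_rot": [
    [0.004,-0.001,-0.08],
    [0.005,-0.001,-0.1],
    [0.005,-0.001,-0.1],
    [0.005,-0.001,-0.1],
    [0,0,0]
  ],
  "translation": [
    [0,0,0],
    [0,0,0],
    [0,0,0],
    [0,0,0],
    [0,0,0]
  ],
  "grip": [0.9,0.9,0.9,0.9,0.9]
}}

```text
t: 15.95
tool_pos: [0.4971, 0.0349, 0.0596]
tool_rot: [-1.251, 1.043, -1.122]
wrist_force: [-0.8, -1.0, -0.7]
finger_gap: 0.206
```

```bash
python3 - <<'E'
from ik import *
from h import want,snap
y,z=tgt(128.5-22,2.5)
want([g[0],g[1],.060],y,z);snap('wrist','u_w')
E
```

```text
dP [ 0.001  -0.      0.0004]
dR [0.0036 0.0117 0.0207]
p [0.4971 0.0349 0.0596] y [ 0.055 -0.008 -0.998] z [0.985 0.163 0.053] F [-0.8 -1.  -0.7] gap 0.206 t 15.95 q [-0.14  0.82 -0.05  2.13  0.36  0.15 -0.37]
```

View pics/u_w.png

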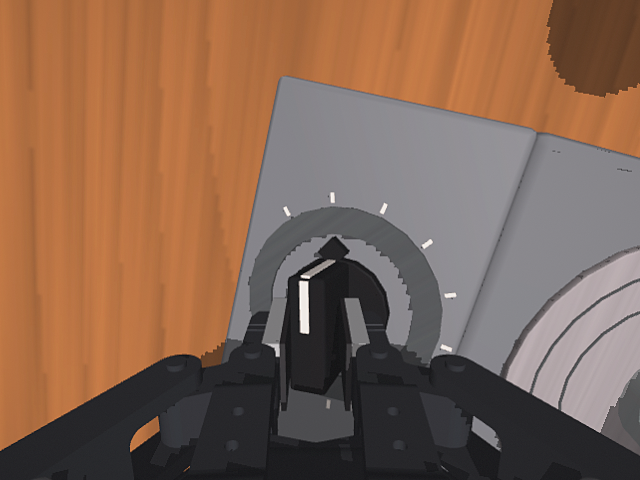

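The dial follows the gripper (pointer still in line with the jaws). Continuing.

{"name": "servo_tool", "arguments": {
  "delta_rot": [
    [0.005,0.002,-0.1],
    [0.005,0.002,-0.1],
    [0.005,0.002,-0.1],
    [0.005,0.002,-0.1],
    [0.005,0.002,-0.1],
    [0.005,0.002,-0.1],
    [0.005,0.002,-0.1],
    [0.005,0.002,-0.1],
    [0,0,0]
  ],
  "translation": [
    [0.0005,0,0],
    [0,0,0],
    [0,0,0],
    [0,0,0],
    [0,0,0],
    [0,0,0],
    [0,0,0],
    [0,0,0],
    [0,0,0]
  ],
  "grip": [0.9,0.9,0.9,0.9,0.9,0.9,0.9,0.9,0.9]
}}

```text
t: 16.9
tool_pos: [0.496, 0.0343, 0.0613]
tool_rot: [-0.805, 1.642, -1.671]
wrist_force: [0.3, -0.6, -0.6]
finger_gap: 0.196
```

```bash
python3 - <<'E'
from ik import *
from h import want,snap
y,z=tgt(60,2.5)
want([g[0],g[1],.060],y,z);snap('wrist','v_w')
E
```

```text
dP [ 0.0021  0.0006 -0.0013]
dR [-0.0041 -0.0122  0.0691]
p [0.496  0.0343 0.0613] y [ 0.031 -0.002 -1.   ] z [ 0.8   -0.599  0.026] F [ 0.3 -0.6 -0.6] gap 0.196 t 16.9 q [-0.18  0.82  0.02  2.11 -0.03  0.18 -0.78]
```

View pics/v_w.png

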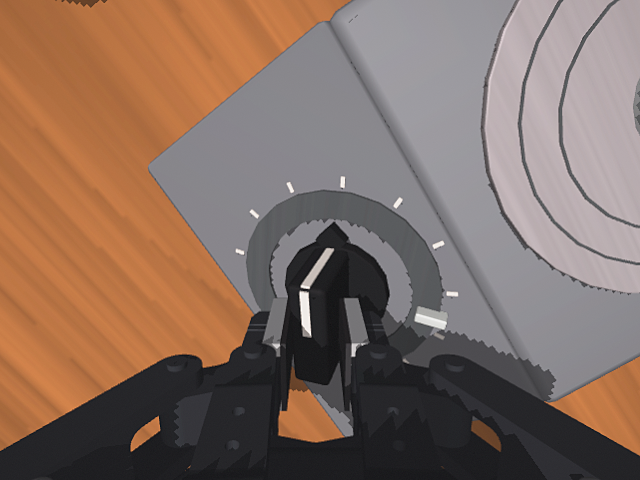

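{"name": "servo_tool", "arguments": {
  "delta_rot": [
    [0.003,0,-0.1],
    [0.003,0,-0.1],
    [0.003,0,-0.1],
    [0.003,0,-0.1],
    [0.003,0,-0.1],
    [0.003,0,-0.1],
    [0.003,0,-0.1],
    [0.003,0,-0.1],
    [0,0,0]
  ],
  "translation": [
    [0.001,0,0],
    [0,0,0],
    [0,0,0],
    [0,0,0],
    [0,0,0],
    [0,0,0],
    [0,0,0],
    [0,0,0],
    [0,0,0]
  ],
  "grip": [0.9,0.9,0.9,0.9,0.9,0.9,0.9,0.9,0.9]
}}

```text
t: 17.85
tool_pos: [0.4944, 0.0347, 0.0621]
tool_rot: [-0.116, 2.139, -2.141]
wrist_force: [-0.5, -0.3, -0.8]
finger_gap: 0.162
```

```bash
python3 - <<'E'
from ik import *
from h import want,snap
y,z=tgt(10,2.5)
want([g[0],g[1],.060],y,z);snap('wrist','x_w')
E
```

```text
dP [ 0.0037  0.0002 -0.0021]
dR [-0.0034 -0.0176 -0.0286]
p [0.4944 0.0347 0.0621] y [ 0.026  0.001 -1.   ] z [ 0.134 -0.991  0.003] F [-0.5 -0.3 -0.8] gap 0.162 t 17.85 q [-0.23  0.82  0.11  2.11 -0.41  0.2  -1.19]
```

View pics/x_w.png

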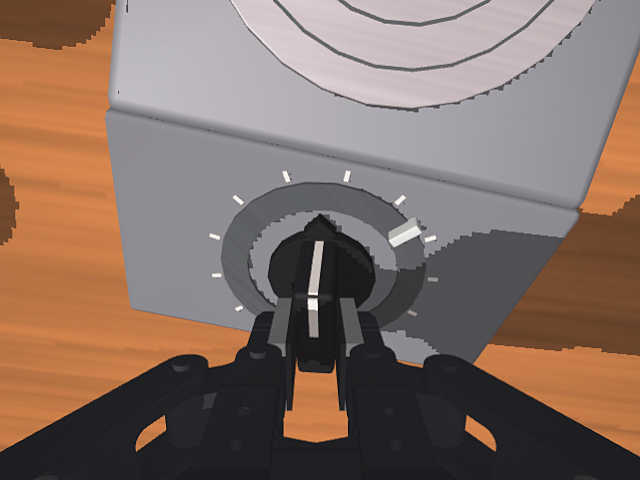

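```bash
python3 - <<'E'
from ik import *
import cv2
L=ray_panel([[320,242],[315,290]],.036);d=L[0]-L[1];print('line',L,np.degrees(np.arctan2(d[1],d[0])))
for h in(0,.007):
    T=ray_panel([[391,240],[418,224]],h);d=T[1]-T[0];print('tab',T,np.degrees(np.arctan2(d[1],d[0])),np.degrees(np.arctan2(T[:,1],T[:,0])))
R=ray_panel([[222,250],[426,260],[323,182]],0.001);print('ring',R)
im=cv2.imread('pics/x_w.png');cv2.imwrite('pics/x_w2.png',cv2.resize(im[150:330,200:440],None,fx=3.3,fy=3.3,interpolation=2))
E
```

```text
line [[40.71670795  6.37753112]
 [21.57953511  3.9528716 ]] 7.2208407540719595
tab [[ 21.10538917 -22.94173771]
 [ 30.89950009 -30.20925774]] -36.576508101811854 [-47.38730955 -44.35285394]
tab [[ 26.08976918 -20.95367708]
 [ 35.35689088 -27.83015551]] -36.57650810181163 [-38.76926051 -38.20703071]
ring [[ -1.27904159  41.59191246]
 [ 15.99577883 -38.85204332]
 [ 39.99506452   8.03816063]]
```

View pics/x_w2.png

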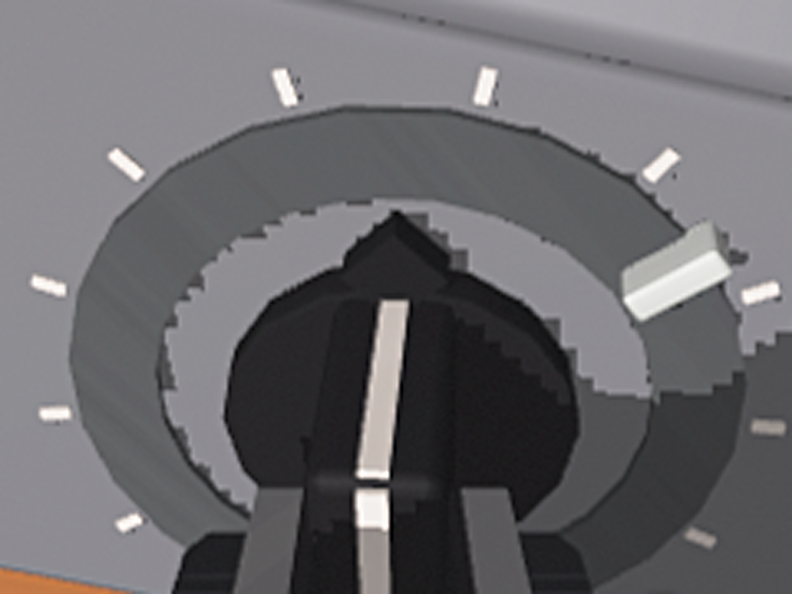

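```bash
python3 - <<'E'
from ik import *
for h in (.003,.006):
    T=ray_panel([[320,214.2]],h)[0];print(T,np.degrees(np.arctan2(T[1],T[0])))
T=ray_panel([[200+391/3.3,150+300/3.3]],.006)[0];print('line base',T)
T=ray_panel([[200+372/3.3,150+478/3.3]],.036)[0];print('line top',T)
tt=ray_panel([[200+630/3.3,150+282/3.3],[200+718/3.3,150+240/3.3]],.007);print('tab',tt,np.degrees(np.arctan2(tt[:,1],tt[:,0])))
E
```

```text
[27.73611626  6.36852562] 12.931610602225772
[29.76618786  6.5488134 ] 12.407881334565035
line base [17.79014717  4.60565111]
line top [19.26575702  4.224488  ]
tab [[ 28.05610431 -20.28361242]
 [ 35.8344414  -27.49967041]] [-35.8656538  -37.50295499]
```

{"name": "servo_tool", "arguments": {
  "delta_rot": [
    [0.003,-0.002,-0.1],
    [0.003,-0.002,-0.1],
    [0.003,0,-0.1],
    [0.003,0,-0.1],
    [0.003,0,-0.1],
    [0.003,0,-0.1],
    [0.003,0,-0.08],
    [0,0,0]
  ],
  "translation": [
    [0.001,0,0],
    [0.001,0,0],
    [0.001,0,0],
    [0,0,0],
    [0,0,0],
    [0,0,0],
    [0,0,0],
    [0,0,0]
  ],
  "grip": [0.9,0.9,0.9,0.9,0.9,0.9,0.9,0.9]
}}

```text
t: 18.7
tool_pos: [0.4943, 0.0362, 0.0624]
tool_rot: [-0.547, -1.946, 1.917]
wrist_force: [-0.8, -0.8, 1.3]
finger_gap: 0.158
```

```bash
python3 - <<'E'
from ik import *
from h import want,snap
y,z=tgt(-37.5,2.5)
want([g[0],g[1],.060],y,z);snap('wrist','y_w');snap('wrist','y_w2',(180,130,440,330),3)
E
```

```text
dP [ 0.0038 -0.0013 -0.0024]
dR [-0.0026 -0.017  -0.2465]
p [0.4943 0.0362 0.0624] y [ 0.026  0.008 -1.   ] z [-0.505 -0.863 -0.02 ] F [-0.8 -0.8  1.3] gap 0.158 t 18.7 q [-0.29  0.83  0.2   2.11 -0.72  0.23 -1.55]
```

View pics/y_w2.png

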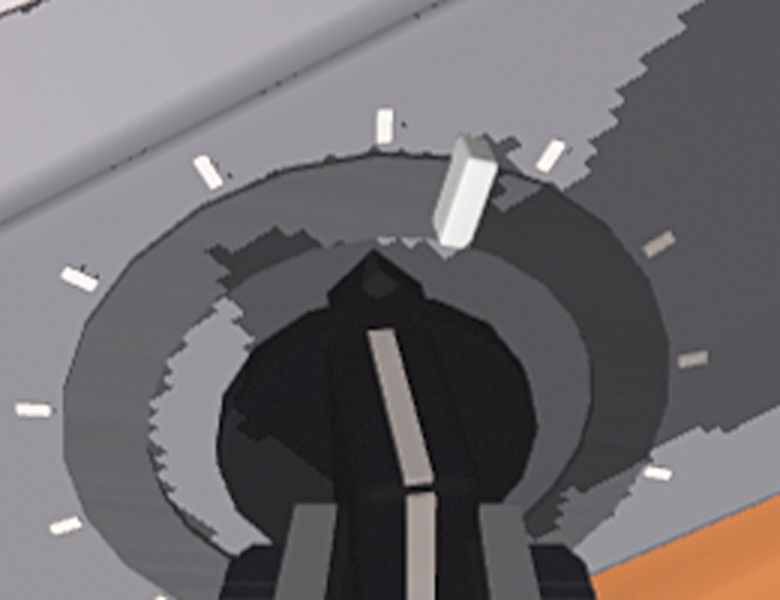

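```bash
cat > ov.py <<'E'
from ik import *
from h import proj,pose
import cv2,sys
def overlay(src,dst,crop,sc,tabang,ptr,c=(0,0)):
    im=cv2.imread(src);a,b0,c0,d=crop;o=cv2.resize(im[b0:d,a:c0],None,fx=sc,fy=sc,interpolation=2)
    base=b+c[0]/1000*xp+c[1]/1000*yl
    def P(X): return (proj('wrist',X)-[a,b0])*sc
    u=dirn(np.radians(tabang));v=np.cross(n,u)
    q=P([base+r*u+s*v+h*n for h in(.002,.007) for r,s in((.033,-.002),(.045,-.002),(.045,.002),(.033,.002))]).round().astype(int)
    for k in(0,4): cv2.polylines(o,[q[k:k+4].reshape(-1,1,2)],True,(0,255,255) if k else (0,255,0),1)
    u=dirn(np.radians(ptr))
    q=P([base+.006*n,base+.0315*u+.006*n]).round().astype(int);cv2.line(o,tuple(map(int,q[0])),tuple(map(int,q[1])),(0,0,255),1)
    t=np.linspace(0,2*np.pi,60);
    for r,h in((.042,.001),(.022,.006)): cv2.polylines(o,[P([base+r*dirn(k)+h*n for k in t]).round().astype(int).reshape(-1,1,2)],True,(255,200,0),1)
    cv2.imwrite(dst,o)
E
python3 - <<'E'
from ov import *
print(ray_panel([[305.7,213.3]],.006))
overlay('pics/y_w.png','pics/y_o.png',(180,130,440,330),3,-38,-22)
E
```

```text
[[ 27.64041064 -12.91660637]]
```

View pics/y_o.png

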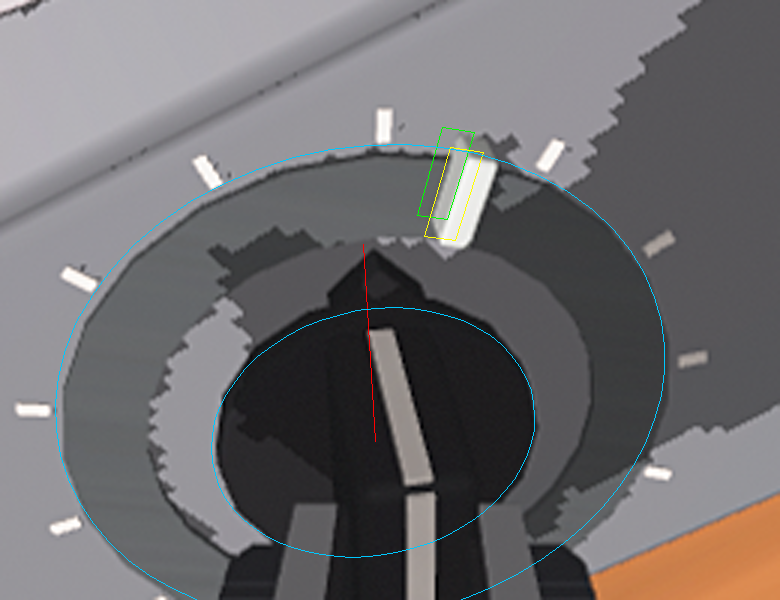

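```bash
python3 - <<'E'
from ov import *
overlay('pics/y_w.png','pics/y_o2.png',(230,150,380,270),5.3,-40,-25,(-1.8,-0.6))
E
```

```text
(no output)
```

View pics/y_o2.png

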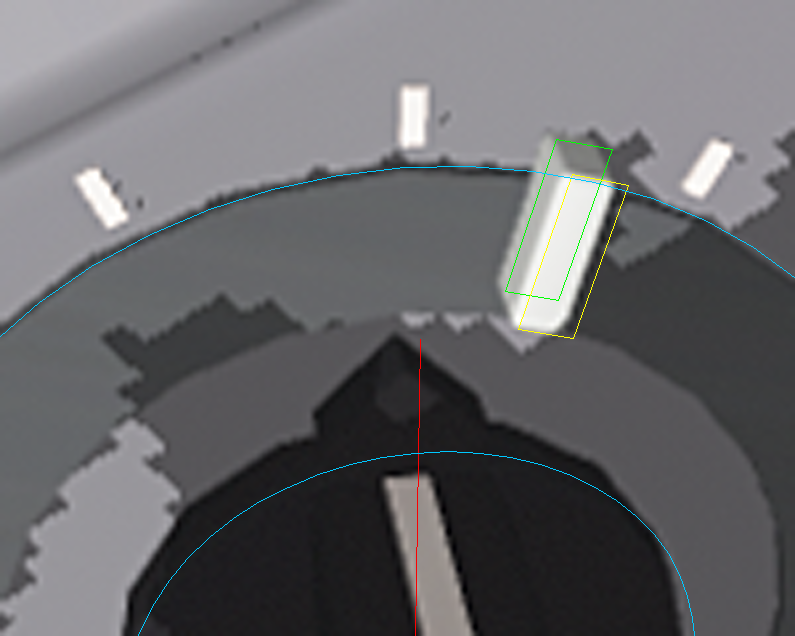

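{"name": "servo_tool", "arguments": {
  "delta_rot": [
    [0.003,0,-0.09],
    [0.003,0,-0.09],
    [0.003,0,-0.09],
    [0,0,0],
    [0,0,0]
  ],
  "translation": [
    [0,0,0],
    [0,0,0],
    [0,0,0],
    [0,0,0],
    [0,0,0]
  ],
  "grip": [0.9,0.9,0.9,0.9,0.9]
}}

```text
t: 19.3
tool_pos: [0.4944, 0.0368, 0.063]
tool_rot: [-0.756, -1.785, 1.744]
wrist_force: [-1.5, -1.6, 1.6]
finger_gap: 0.158
```

```bash
python3 - <<'E'
from ov import *
from h import want,snap
y,z=tgt(-37.5,2.5)
want([g[0],g[1],.060],y,z);snap('wrist','z_w')
overlay('pics/z_w.png','pics/z_o.png',(230,150,380,270),5.3,-38.7,-38.7,(-1.8,-.6))
E
```

```text
dP [ 0.0037 -0.0019 -0.003 ]
dR [-0.0155 -0.0152  0.0128]
p [0.4944 0.0368 0.063 ] y [ 0.028  0.011 -1.   ] z [-0.709 -0.704 -0.028] F [-1.5 -1.6  1.6] gap 0.158 t 19.3 q [-0.31  0.84  0.24  2.12 -0.84  0.25 -1.69]
```

View pics/z_o.png

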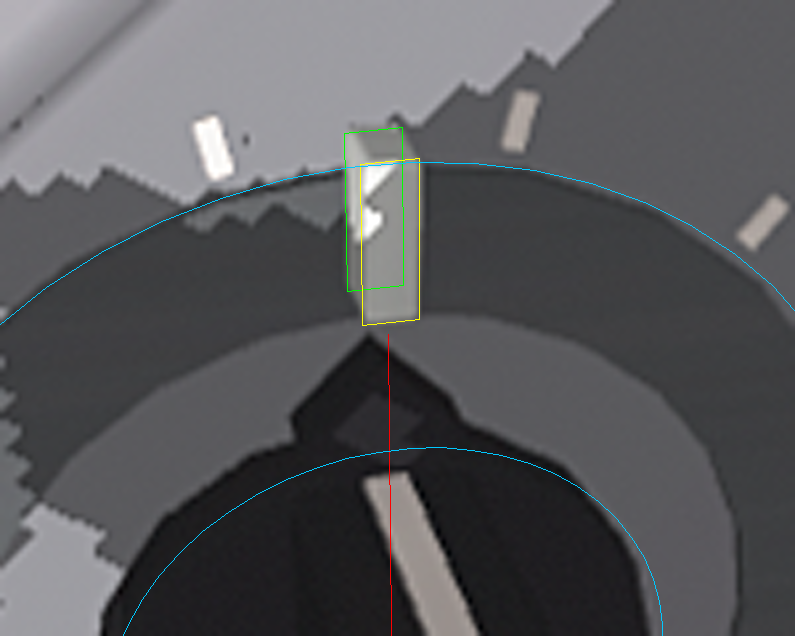

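```bash
python3 - <<'E'
from ov import *
base=b-.0018*xp-.0006*yl
for a in (-34,-36,-38.7):
  u=dirn(np.radians(a))
  for r,h in ((.021,.006),(.021,.008),(.021,.036),(.008,.036),(.028,0),(.028,.006)):
    print(a,r,h,((proj('wrist',[base+r*u+h*n])-[230,150])*5.3).round(0))
import cv2
im=cv2.imread('pics/z_w.png');cv2.imwrite('pics/z_w2.png',cv2.resize(im[190:370,230:400],None,fx=4,fy=3.3,interpolation=2))
cv2.imwrite('pics/z_w3.png',np.clip(cv2.resize(im[190:300,260:370],None,fx=5,fy=5,interpolation=2)*3.0,0,255).astype(np.uint8))
E
```

```text
-34 0.021 0.006 [[366. 466.]]
-34 0.021 0.008 [[372. 481.]]
-34 0.021 0.036 [[473. 725.]]
-34 0.008 0.036 [[486. 879.]]
-34 0.028 0 [[339. 341.]]
-34 0.028 0.006 [[356. 383.]]
-36 0.021 0.006 [[376. 464.]]
-36 0.021 0.008 [[382. 479.]]
-36 0.021 0.036 [[484. 723.]]
-36 0.008 0.036 [[490. 878.]]
-36 0.028 0 [[352. 339.]]
-36 0.028 0.006 [[370. 380.]]
-38.7 0.021 0.006 [[389. 462.]]
-38.7 0.021 0.008 [[395. 477.]]
-38.7 0.021 0.036 [[500. 720.]]
-38.7 0.008 0.036 [[496. 877.]]
-38.7 0.028 0 [[370. 337.]]
-38.7 0.028 0.006 [[388. 378.]]
```

View pics/z_w2.png

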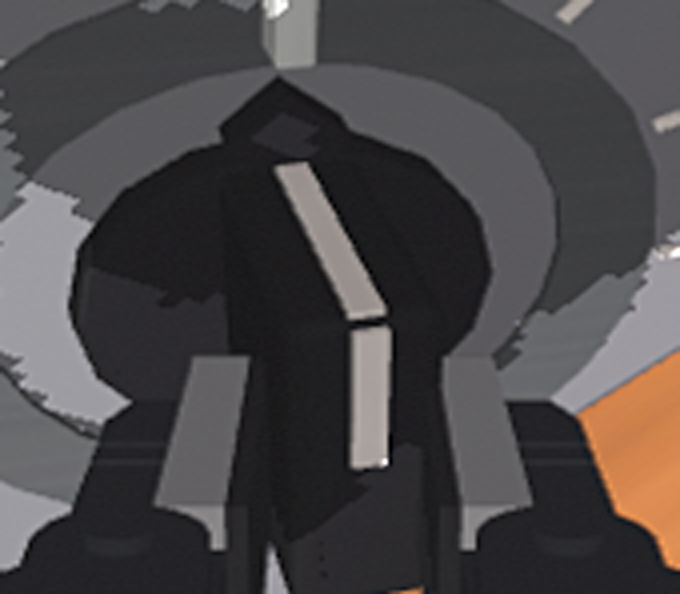

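View pics/z_w3.png

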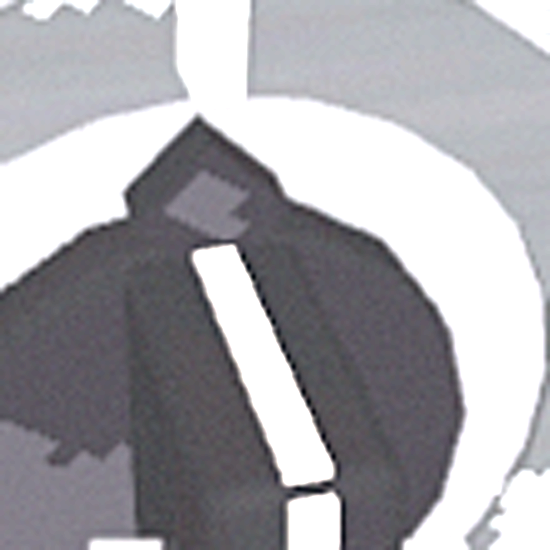

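The pointer is about 1.7° short of the tab (bar line ≈ -37°, tab ≈ -38.7°). A small extra turn, then release.

{"name": "servo_tool", "arguments": {
  "delta_rot": [
    [0.001,0,-0.04],
    [0,0,0],
    [0,0,0],
    [0,0,0],
    [0,0,0],
    [0,0,0]
  ],
  "translation": [
    [0,0,0],
    [0,0,0],
    [0,0,0],
    [0,0,0],
    [0,0,0],
    [0,0,0]
  ],
  "grip": [0.9,0.9,0.3,0.3,0.3,0.3]
}}

```text
t: 19.95
tool_pos: [0.4945, 0.0372, 0.0625]
tool_rot: [-0.787, -1.757, 1.714]
wrist_force: [-0.2, -0.0, 0.5]
finger_gap: 0.352
```

{"name": "servo_tool", "arguments": {
  "delta_rot": [
    [0,0,0],
    [0,0,0],
    [0,0,0],
    [0,0,0],
    [0,0,0]
  ],
  "translation": [
    [0,0,0.006],
    [0,0,0.015],
    [0,0,0.02],
    [-0.005,0,0.02],
    [0,0,0]
  ],
  "grip": [0.3,0.3,0.3,0.3,0.3]
}}

```text
t: 20.45
tool_pos: [0.4889, 0.0374, 0.1261]
tool_rot: [-0.786, -1.756, 1.713]
wrist_force: [0.2, 0.3, 0.9]
finger_gap: 0.351
```

```bash
python3 - <<'E'
from ov import *
from h import want,snap,find
want();snap('wrist','A_w');find('wrist',['pointer','tab_mark','dial_grip'])
overlay('pics/A_w.png','pics/A_o.png',(230,130,390,250),5,-38.7,-38.7,(-1.8,-.6))
E
```

```text
p [0.4889 0.0374 0.1261] y [ 0.027  0.013 -1.   ] z [-0.74  -0.672 -0.028] F [0.2 0.3 0.9] gap 0.351 t 20.45 q [-0.42  0.74  0.42  2.11 -0.77  0.42 -1.79]
wrist pointer 0.56 [0.525  0.0155 0.0551]
wrist tab_mark 0.97 [0.5261 0.0126 0.0549]
wrist dial_grip 0.91 [0.4965 0.0338 0.068 ]
```

View pics/A_o.png

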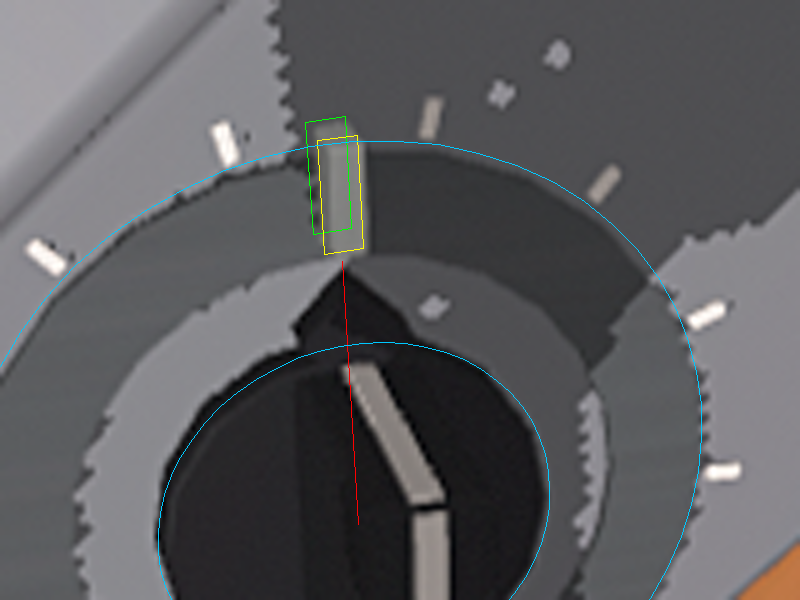

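View pics/A_w.png

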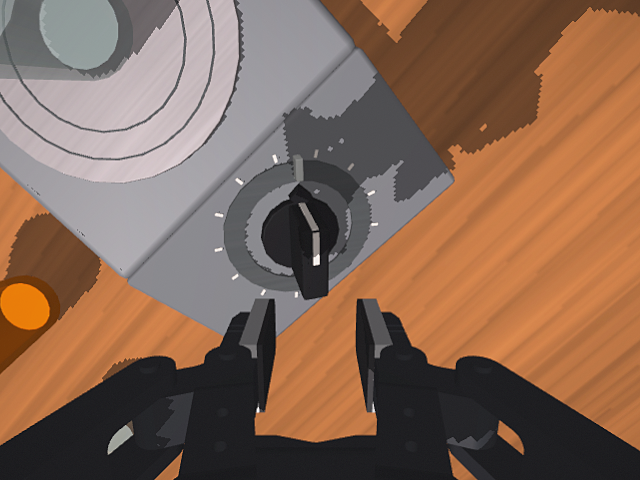

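Nose tip at (345,265) in the crop sits right on the tab's centre line (inner end ~(348,250)). Backing off for a last check from the fixed cameras.

{"name": "servo_tool", "arguments": {
  "delta_rot": [
    [0,0,0],
    [0,0,0],
    [0,0,0],
    [0,0,0],
    [0,0,0],
    [0,0,0]
  ],
  "translation": [
    [-0.01,0,0.03],
    [-0.01,-0.03,0.03],
    [-0.01,-0.04,0.02],
    [0,-0.04,0.01],
    [0,-0.04,0],
    [0,0,0]
  ],
  "grip": [0.3,0.3,0.3,0.3,0.3,0.3]
}}

```text
t: 21.25
tool_pos: [0.4555, -0.116, 0.2124]
tool_rot: [-0.771, -1.752, 1.72]
wrist_force: [-0.0, 0.7, -0.0]
finger_gap: 0.35
```

```bash
python3 - <<'E'
from ov import *
from h import *
want();snap('wrist','B_w');find('wrist',['pointer','tab_mark'])
snap('scene','B_s',(260,180,480,345),3.6)
find('scene',['upper_glass_center','lower_glass_center','plate','pointer','tab_mark'])
snap('top','B_t',(160,160,340,300),4.4)
find('top',['upper_glass_center','lower_glass_center','plate','pointer','tab_mark'])
E
```

```text
p [ 0.4555 -0.116   0.2124] y [ 0.016  0.011 -1.   ] z [-0.736 -0.677 -0.02 ] F [-0.   0.7 -0. ] gap 0.35 t 21.25 q [-0.19  0.58  0.57  2.07 -0.56  0.62 -1.63]
wrist pointer 0.88 [0.5221 0.02   0.0566]
wrist tab_mark 0.84 [0.5252 0.0196 0.055 ]
scene upper_glass_center 0.87 [0.6458 0.0257 0.1092]
scene upper_glass_center 0.81 [0.6109 0.2124 0.0391]
scene lower_glass_center 0.61 [0.4998 0.2589 0.0415]
scene plate 0.64 [0.6391 0.0255 0.0631]
scene pointer 0.63 [0.5228 0.0133 0.0549]
scene tab_mark 0.65 [0.521  0.0119 0.0527]
top upper_glass_center 0.67 [0.6395 0.024  0.112 ]
top upper_glass_center 0.59 [0.6095 0.2121 0.0421]
top upper_glass_center 0.22 [ 0.7321  0.295  -0.0018]
top lower_glass_center 0.84 [0.5053 0.254  0.0425]
top plate 0.62 [0.6397 0.0246 0.0652]
top pointer 0.72 [0.6392 0.026  0.0635]
top pointer 0.68 [0.5247 0.0149 0.0555]
top tab_mark 0.78 [0.5276 0.0136 0.0605]
```

View pics/B_w.png

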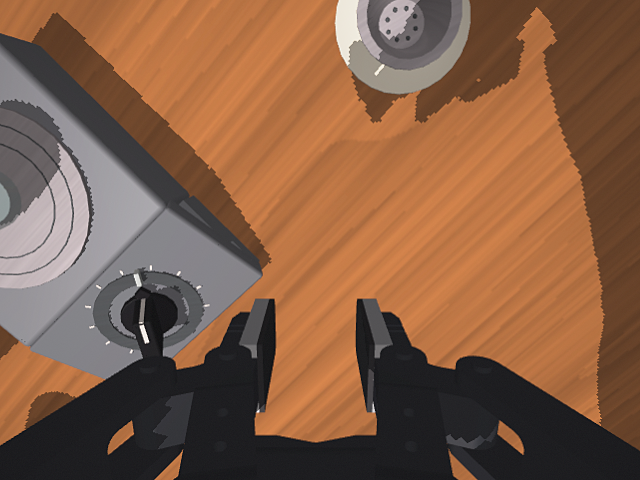

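View pics/B_s.png

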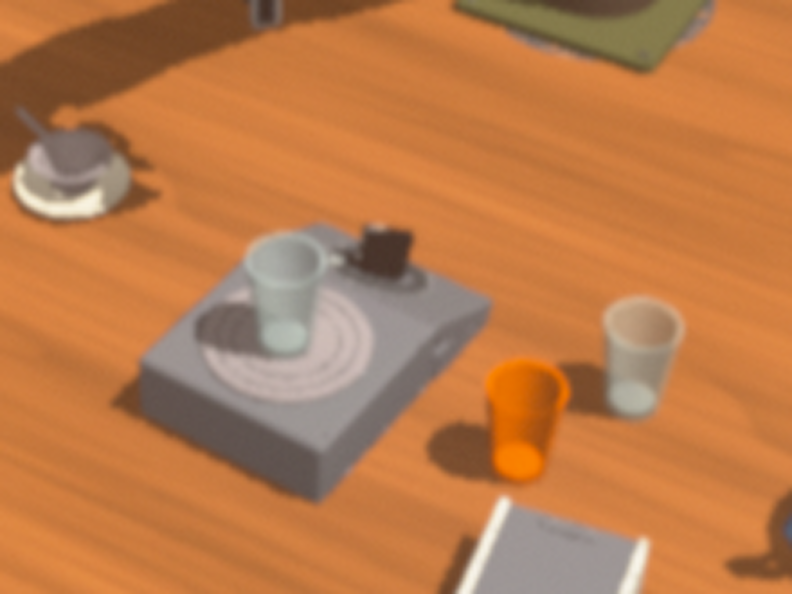

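View pics/B_t.png

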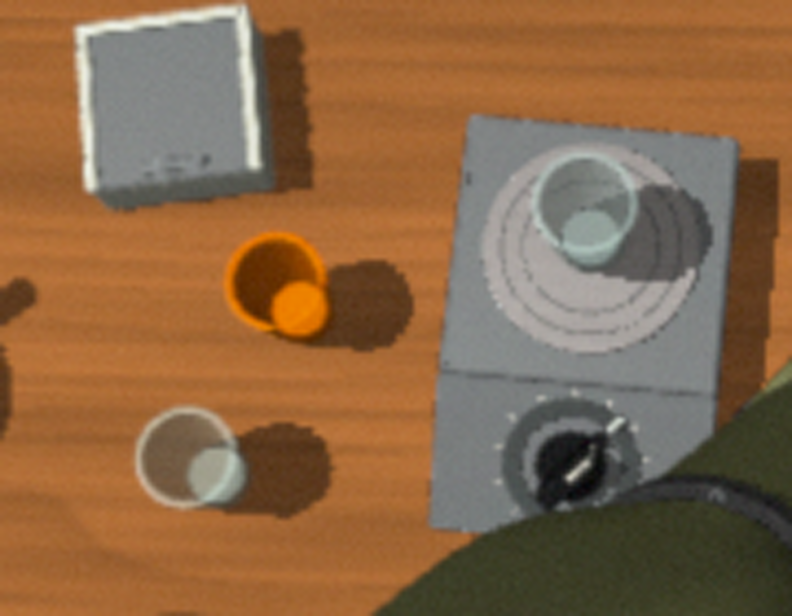

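```bash
python3 - <<'E'
from ov import *
overlay('pics/B_w.png','pics/B_o.png',(80,250,220,350),5.5,-38.7,-38.7,(-1.8,-.6))
E
```

```text
(no output)
```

View pics/B_o.png

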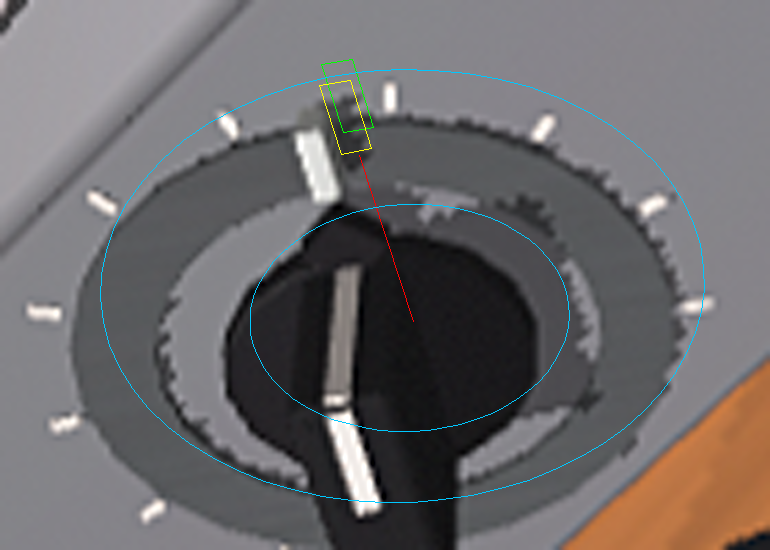

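```bash
python3 -c "
from bench import arm
s=arm.read_state();print(s['t'],abs(s['qd']).max());print(arm.finish_job())"
```

```text
22.0 0.003487117547083662
the job is handed in; nothing more can be done
None
```

I lifted the upper glass off the stack and stood it on the warmer's plate. I then turned the dial clockwise to the tab in one grip, about 166°, let go and backed the arm off. The job was handed in at t = 22.0 s; no verdict was reported.

**Glasses:** The last pictures show the glass upright on the plate. The trained network put it about 1 mm from the plate centre in the top camera and about 7 mm in the scene camera. The lower glass stands where it was, to within the few millimetres the cameras can tell.

**Dial:** In the close wrist view after release, the pointer's nose sits on the tab's centre line, within about 2°. The network's pointer and tab_mark points came out 2 to 6 mm apart in the last views, but those readings are only good to about 4 mm. The tab looks unmoved.

**What disagreed:**
- The full 25° tilt onto the dial was not practical, because joints 6 and 4 come close to their limits. I gripped the bar with the tool nearly vertical instead.
- The overlay on the very last wrist picture was offset from the image, probably because the arm was still settling when I took it. For the final check I relied on the earlier overlay and on the visible line-up of nose and tab.
- I saw no change to the dish, box or teapot in the views I looked at. I did not measure them again, and I did not check the kettle at the end.

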